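# Take the roll-out length with a locking tape, load the spice tray, turn the sign

## Task

Set up the rolling bench: stand the small spice jars (two or three) upright in the low steel tray, and take the length from the tray to the low wooden batten: hook the tape's end over the tray's wall on the batten's side, lip inside the tray, draw the case straight back over the batten, set it down flat with its front close up against the batten's far side, and press its lock button fully down. Then lift the locked tape off and put its case back flat on the cork mat, blade still out. When jars and tape are in their places, turn the sign half a turn so that its bar face shows where its round face was; leave the brown bottle and the yellow drum where they stand.

Things in the scene. Friction and masses are not known exactly. Their poses are not given: they have to be found in the camera images.
- tray_floor (a point): centre of the inner floor of a low open tray of bare steel that is fixed to the bench: outside 180 (its x) x 110 (its y) x 26 mm high, walls 4 mm thick, inner floor 5 mm above the bench. z up. The tape hooks over its -y wall (toward the batten), whose middle line runs 53 mm from this point
- tray_rim (a point): middle of the top of the tray's -y wall (26 mm above the bench); axes as the tray's
- batten_mid (a point): top centre of a low fixed wooden batten on the bench, 100 mm long (its x) x 14 mm wide (its y) x 6 mm high, parallel to the tray's -y wall; the tape case shall stand on its -y side (the side away from the tray)
- tape_mid (a point): centre of the case of a loose dark tape measure (100 mm along x, 40 mm wide along y, 62 mm high, 0.45 kg), half-way up, 31 mm above its flat underside; z up. The blade leaves the front face (+x, 50 mm from here) 28 mm above the underside. Grasp across the 40 mm width. Set down behind the batten, it is held by its weight and the batten
- tape_hook (a point): middle of the inner (catching) face of the lip at the blade's end; lip 22 mm wide, 3 mm thick, hanging from 30 to 10 mm above the level of the case's underside (this point at 20 mm). Drawn in, this face stands 25 mm before the case's front (75 mm from its centre); axes as the case's. Moving the case along its -x draws out up to 95 mm more; a damped spring pulls in with 2 to 2.7 N
- lock_top (a point): centre of the top of the square lock button (22 x 22 mm) on the case's top, 14 mm forward of the case's centre and 76 mm above the underside when unlocked; pushed straight down (5 to 8 N, firm stop after 6 mm) it stays down and catches the blade on fine teeth (it may slip in up to 8 mm first); pinched by its sides and pulled up it lets go again
- lock (a joint): lock button, m: 0 unlocked (up), 0.006 locked (all the way down); stays where it is left
- sign_mid (a point): centre of the wooden plate of the sign, on its upright axis, 61 mm above the bench; plate 8 mm thick (x), 90 mm wide (y), 66 mm high (from 28 to 94 mm above the bench), on a fixed round stand. Its -x face carries a raised round disc, its +x face a raised bar; at the start the disc face looks roughly toward the robot. The axes turn with the plate
- sign (a joint): turn of the sign about its upright axis, rad, growing anticlockwise seen from above; turns from a stop at 0 to a stop at 3.14 (bar face where the disc face was); stays where it is left, light friction
- jar_white_mid (a point): small jar with white lid, 40 mm across, 72 mm high; point at its centre half-way up, z up. May be absent
- jar_red_tall_mid (a point): small jar with red lid, 40 mm across, 68 mm high; point at its centre half-way up, z up. May be absent
- jar_red_short_mid (a point): small jar with red lid, 38 mm across, 66 mm high; point at its centre half-way up, z up. May be absent
- vanilla_bottle_mid (a point): bystander: brown glass bottle, 47 mm across, 118 mm high, point half-way up; leave it
- drum_mid (a point): bystander: yellow card drum, 75 mm across, 96 mm high, point half-way up; leave it
- mat_mid (a point): top centre of the fixed cork mat on which the tape starts and ends, 150 mm (its x) x 80 mm (its y), 2 mm thick; the tape starts along its x, blade to +x

How it is judged:
By the outcome, as a careful person would: the job done as asked, in the order asked, and still so for the second after the job is handed in, with the robot touching nothing.
Of jar_white, jar_red_tall, jar_red_short only 2 to 3 are there at a start; the rules pass over those that are not, and their reading is None.
At some moment in a run one of tape may be knocked a few centimetres aside while the robot is not near it.
Once in a run the grip may slacken for a moment while it holds something.
It also fails if it takes over 208 s, if anything falls off the work surface, if the arm or the gripper's body presses on something with over 40 N, if the wrist force passes 120 N, or if a joint passes its speed limit or range.

## Robot

A 6-joint arm with a two-finger parallel gripper is mounted at the origin on a cart in front of the work surface, level with it; the furniture and walls round the work are solid. World frame = base frame: x ahead of the robot, y to its left, z up, the work surface at z = 0. Lengths are in mm, angles in rad, forces in N, time in s.
With the tool pointing down it reaches from about 275 to 1000 mm from the base axis. Payload 8.4 kg.
Tool frame: the origin (TCP) lies at the very end of the fingers, on their centre line; the grasp point (between the pads) lies 19 mm behind it; z points along the fingers, x is the direction in which the jaws open and shut, and the axes are right-handed (so a half turn about z gives the same grasp; the last joint's range is limited). The gripper opens to 85 mm and grips with 20 to 120 N. Pads are 22 mm wide; open, the fingers measure 114 mm over their backs; the gripper's body (76 mm by 85 mm) begins 54 mm behind the grasp point. The pads swing forward as they close: fully open they stand 13 mm farther back than shut.
Start: joints at [-1.118, 0.353, 1.633, -0, 1.155, -0.002], TCP at [274.551, -561.471, 231.281] pointing down, gripper open.
Joint ranges: [-2.63, 2.63], [-0.92, 2.1], [0.06, 2.66], [-1.3, 4.44], [0, 2.69], [-3.02, 3.02]. Speed limits (rad/s): [2.22, 2.22, 2.79, 3.14, 3.14, 3.14].

## Interface

Orientations are given as [roll, pitch, yaw] about the fixed x, y, z axes, in that order (R = Rz(yaw) Ry(pitch) Rx(roll)).
In Python, from rig import r gives the robot as it stands.
- The arm moves only by the tool arm_command, never from a script. Its argument "targets" is a list of rows, each a list of 6 numbers: the shift along the tool's x, y, z in m, then the turn, a rotation vector about the tool's x, y, z in rad. A call has 1 to 20 rows; each row shifts and turns the commanded pose from where the row before left it, along the tool's axes as they then stand; what a row does not reach is not made up. A row lasts 1/12 s, in which the tool goes at most 41.7 mm and 7.16 degrees, less where a joint would pass 70% of its speed; a pose out of reach is approached as far as the arm can. A call is refused whole if a number of a shift passes 0.0417 or a number of a turn 0.125, either way. A call with a gripper value outside its range is refused whole. "fingers" is the finger opening in m, from 0 to 0.0854, set as the call begins (left out, the last holds). The fingers move at their own pace and stop on an object; "squeeze" is the grip in N (left out, the last holds). Time passes only in rows, so rows that do not move let the fingers close. It gives the time, the measured TCP pose, the force and the opening at its end, in the units of the state.
- r.sense(): the state, without advancing time (a new reading comes with each control period).
- r.grab_frame(name): name is "scene" or "top"; returns a dict with "image" (384x512x3 uint8, blue, green, red), "fx", "fy", "cx", "cy" (pixels), "k1" (the pictures are not rectified: a ray, as slopes to the right and down, at radius r is drawn at 1 + k1 r^2 times it, then the intrinsics apply), "xyz" and "orientation" of the camera in the world. Camera axes: x right, y down, z forward; pixel columns grow to the right and rows downward; lengths in mm; the calibration is good to about 2 mm. A picture is of the moment at which its call begins. There is no depth.
- r.sign_off(): hands the job in, once; it reports no verdict.
The state is a dict: "clock": time; "qpos": joint angles; "qvel": joint speeds; "joint_efforts": joint torques, N m; "eef_pos": TCP position; "tcp_rot": TCP orientation; "contact_force": force on the tool from outside, world axes, zero at the start; "wrist_torque": the same for the moment, N m; "opening": opening from 0.0 (shut) to 1.0 (fully open).
Only numpy, scipy, OpenCV 4.12 (cv2) and the standard library are available. Lean on these libraries where they do the work, as an engineer would, in place of code of your own. Each camera call takes 0.05 s, during which the arm holds its last target.

## Working session

There is one attempt and no reset: what is moved stays moved. The work goes in short steps, Python scripts to look and compute and a tool call to move; the robot and the scene stay as the last step left them, time stands still between calls to the robot, and variables do not carry over. Pictures are saved under pics/ and viewed, and the job is handed in when it is done.

Besides the shell and the picture viewer there is one more tool, called after ">>>" in YAML: its name, and indented under it one key for each argument. arm_command: Moves the arm, as the interface text tells. Its arguments: {"type":"object","properties":{"targets":{"type":"array"},"fingers":{"type":"number"},"squeeze":{"type":"number"}},"required":["targets"]}

```bash
ls; mkdir -p pics
python3 - <<'E'
from rig import r
import cv2
print(r.sense())
for n in("scene","top"):
    f=r.grab_frame(n); cv2.imwrite(f"pics/{n}0.png",f.pop("image")); print(f)
E
```

```text
pics
{'clock': 0.0, 'qpos': array([-1.11841749e+00,  3.53626601e-01,  1.63416144e+00,  8.79162256e-06,
        1.15517730e+00, -2.38773261e-03]), 'qvel': array([0.00186091, 0.00061974, 0.0008869 , 0.00038913, 0.00019735,
       0.00042797]), 'joint_efforts': array([ 1.62661243e-03, -6.05239391e+01, -3.42075098e+01,  4.11773053e-04,
        9.22685053e-03, -4.30575665e-05]), 'eef_pos': array([ 274.33098879, -561.03795728,  230.56344687]), 'tcp_rot': array([-3.14158134e+00,  1.37266919e-03, -1.11603331e+00]), 'contact_force': array([-0.31098497,  0.31414717, -0.23199537]), 'wrist_torque': array([-0.01604359, -0.07413132,  0.02784725]), 'opening': 1.0014123348008253}
{'fx': 365.1082165766275, 'fy': 365.1082165766275, 'cx': 254.9422590164828, 'cy': 189.58284539438043, 'k1': -0.08960726350953126, 'xyz': array([ -34.39751212, -442.71766015,  526.56281769]), 'orientation': array([-2.14663634,  0.01054421, -1.04859434])}
{'fx': 419.2700162588118, 'fy': 419.2700162588118, 'cx': 256.9754277570104, 'cy': 186.86398506314225, 'k1': -0.008915766641795143, 'xyz': array([505.74033539, -48.7024956 , 970.23613615]), 'orientation': array([-3.03402371, -0.0313797 , -1.54188998])}
```

View pics/scene0.png

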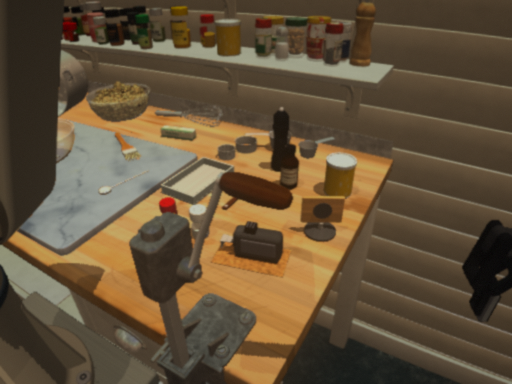

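View pics/top0.png

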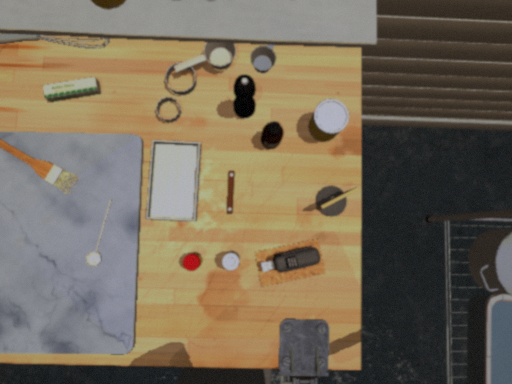

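```bash
cat > h.py <<'E'
import numpy as np, cv2
from scipy.spatial.transform import Rotation as R
def cam(f):
    return R.from_euler('xyz',f['orientation']).as_matrix(), np.array(f['xyz'])
def K(f): return np.array([[f['fx'],0,f['cx']],[0,f['fy'],f['cy']],[0,0,1]])
def D(f): return np.array([f['k1'],0,0,0,0.])
def ray(f,uv):
    Rm,c=cam(f)
    p=cv2.undistortPoints(np.array(uv,float).reshape(-1,1,2),K(f),D(f)).reshape(-1,2)
    return c,(Rm@np.c_[p,np.ones(len(p))].T).T
def onz(f,uv,z):
    c,d=ray(f,uv); return c+d*((z-c[2])/d[:,2])[:,None]
def proj(f,P):
    Rm,c=cam(f); q=(Rm.T@(np.array(P,float).reshape(-1,3)-c).T).T
    return cv2.projectPoints(q,np.zeros(3),np.zeros(3),K(f),D(f))[0].reshape(-1,2)
def tri(f1,u1,f2,u2):
    c1,d1=ray(f1,[u1]);c2,d2=ray(f2,[u2]);d1=d1[0];d2=d2[0]
    A=np.c_[d1,-d2];s=np.linalg.lstsq(A,c2-c1,rcond=None)[0]
    a=c1+s[0]*d1;b=c2+s[1]*d2
    return (a+b)/2,np.linalg.norm(a-b)
def crop(f,x0,y0,w,h,name,s=None):
    s=s or min(800/w,600/h)
    cv2.imwrite('pics/'+name,cv2.resize(f['image'][y0:y0+h,x0:x0+w],None,fx=s,fy=s,interpolation=cv2.INTER_CUBIC))
E
python3 - <<'E'
from h import *
from rig import r
import pickle
fs=r.grab_frame('scene');ft=r.grab_frame('top')
pickle.dump((fs,ft),open('f0.pkl','wb'))
crop(ft,130,80,240,180,'t1.png'); crop(ft,170,200,200,150,'t2.png'); crop(fs,130,100,240,180,'s1.png')
E
```

```text
(no output)
```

View pics/t1.png

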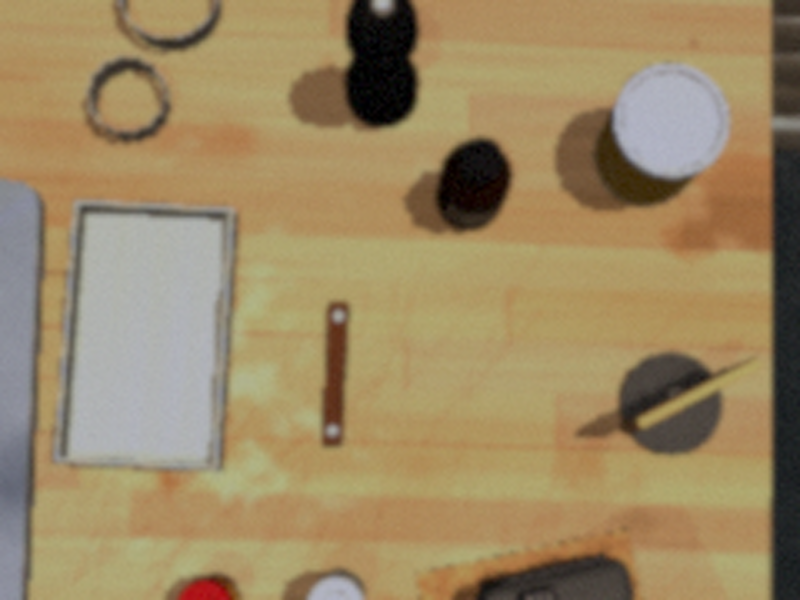

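View pics/t2.png

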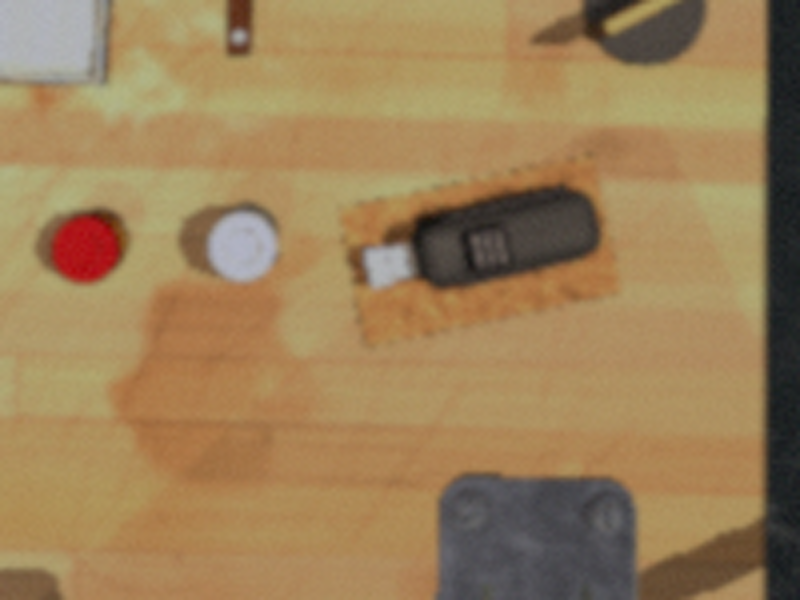

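View pics/s1.png

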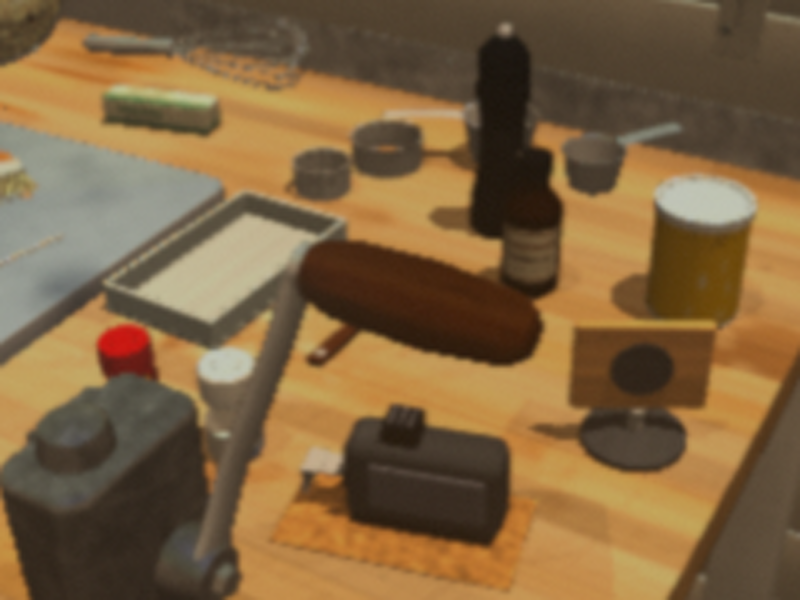

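```bash
cat > m0.py <<'E'
from h import *
import pickle
fs,ft=pickle.load(open('f0.pkl','rb'))
def comp(f,mask,roi):
    x0,y0,x1,y1=roi; m=np.zeros_like(mask);m[y0:y1,x0:x1]=mask[y0:y1,x0:x1]
    n,l,s,c=cv2.connectedComponentsWithStats(m.astype(np.uint8))
    i=1+np.argmax(s[1:,4]); return c[i],s[i],(l==i)
hs=lambda f:cv2.cvtColor(f['image'],cv2.COLOR_BGR2HSV).astype(int)
ht,hss=hs(ft),hs(fs)
red=lambda h:((h[...,0]<6)|(h[...,0]>174))&(h[...,1]>190)&(h[...,2]>100)
wht=lambda h:(h[...,1]<45)&(h[...,2]>140)
a,sa,_=comp(ft,red(ht),(170,240,210,280)); b,sb,mr=comp(fs,red(hss),(150,190,190,225))
print('red',a,sa,b,sb,'z70',onz(ft,[a],68))
a,sa,_=comp(ft,wht(ht),(215,245,245,275)); b,sb,_=comp(fs,wht(hss),(180,195,215,225))
print('white',a,sa,b,sb,'z72',onz(ft,[a],72))
# tray outer corners from crop t1 (scale 3.333, off 130,80)
s=lambda u,v:(130+u/3.333,80+v/3.333)
T=[s(77,202),s(237,208),s(220,468),s(56,460)]
P=onz(ft,T,26);print('tray top',P); print(np.linalg.norm(np.roll(P,-1,0)-P,axis=1),P.mean(0))
print('batten ends',onz(ft,[s(329,302),s(349,302),s(341,444),s(323,444)],6))
print('base plate grinder',onz(ft,[(281,320),(328,320),(280,375),(328,375)],10))
print('table corner',onz(ft,[(361,41),(361,370)],0))
s2=lambda u,v:(170+u/4,200+v/4)
M=[s2(342,208),s2(594,155),s2(620,290),s2(370,346)]
P=onz(ft,M,2);print('mat',P,P.mean(0),np.linalg.norm(np.roll(P,-1,0)-P,axis=1), np.arctan2(*(P[0]-P[1])[1::-1]))
print('disc stand',onz(ft,[s(670,403)],4))
print('sign top ends',onz(ft,[s(640,426),s(757,360)],94))
print('lock top',onz(ft,[s2(489,247)],76))
sc=lambda u,v:(130+u/3.333,100+v/3.333)
print('lock tri',tri(fs,sc(404,410),ft,s2(489,247)))
print('sign tri', tri(fs,sc(573,325),ft,s(640,426)),tri(fs,sc(716,322),ft,s(757,360)))
print('red tri',tri(fs,sc(125,336),ft,s2(86,247)),'white tri',tri(fs,sc(226,360),ft,s2(242,246)))
print('tray corner tri near-left',tri(fs,sc(106,287),ft,T[3]),tri(fs,sc(345,220),ft,T[1]),tri(fs,sc(212,325),ft,T[2]))
E
python3 m0.py
```

```text
red [190.89952153 261.57416268] [183 254  17  16 209] [167.27027027 203.47972973] [160 198  15  13 148] z70 [[440.58990354  60.98080056  68.        ]]
white [230.08119658 261.17948718] [222 253  17  17 234] [197.16239316 208.97435897] [190 205  16   9 117] z72 [[443.93343104 -21.8482473   72.        ]]
tray top [[706.83038872 164.20660474  26.        ]
 [706.51133685  55.13851832  26.        ]
 [528.69751442  58.8360592   26.        ]
 [530.74508279 168.43136053  26.        ]]
[109.06855308 177.85226245 109.61442701 176.13598021] [618.19608069 111.6531357   26.        ]
batten ends [[646.53080926  -9.29833254   6.        ]
 [646.99623898 -23.19155342   6.        ]
 [548.13039867 -21.10794213   6.        ]
 [547.75453381  -8.74212118   6.        ]]
base plate grinder [[ 312.98634139 -138.15521298   10.        ]
 [ 315.30135655 -243.7740993    10.        ]
 [ 194.74457085 -138.68039875   10.        ]
 [ 196.64242951 -245.17405567   10.        ]]
table corner [[ 977.97406328 -319.94714525    0.        ]
 [ 205.50368849 -321.64770949    0.        ]]
mat [[ 461.38250713  -77.01511429    2
[... 522 characters left out ...]
2308,   83.81598151]), np.float64(0.2509875189048661))
sign tri (array([ 560.58280175, -210.05633885,   95.81690715]), np.float64(2.4617928741908126)) (array([ 605.79290946, -286.22547954,   95.82197248]), np.float64(1.9568505772443912))
red tri (array([440.27426129,  59.63683377,  69.16499962]), np.float64(0.2036802052708024)) white tri (array([443.6319125 , -22.91971281,  76.53864693]), np.float64(0.08634070901269951))
tray corner tri near-left (array([531.1821659 , 168.51538439,  23.70927806]), np.float64(1.1484059722604936)) (array([705.16509799,  56.17407992,  28.07795228]), np.float64(3.106876423579804)) (array([528.14742476,  59.54653273,  25.84047289]), np.float64(1.768558811833974))
```

Run:
```python
from h import *
import pickle
fs,ft=pickle.load(open('f0.pkl','rb'))
crop(fs,0,140,330,244,'g.png')
for px in [(178,362),(182,358)]:
    b=onz(fs,[px],10)[0]; print('col base',b)
for px in [(160,215),(135,240),(190,240),(185,280),(222,182),(290,195)]:
    c,d=ray(fs,[px]);d=d[0]
    print(px,[ (np.round(c+d*t)).astype(int).tolist() for t in (150,200,250,300,350,400)])
# top frame coverage bottom
for z in (0,150,300,400): print(z,onz(ft,[(300,383)],z))
print(proj(ft,[[274,-561,231],[440,-158,2]]))
```

```text
col base [ 175.53000754 -179.775175     10.        ]
col base [ 184.04476873 -180.77388526   10.        ]
(160, 215) [[50, -348, 436], [78, -316, 406], [106, -285, 376], [134, -253, 346], [162, -222, 316], [190, -190, 286]]
(135, 240) [[39, -342, 428], [64, -308, 395], [89, -274, 362], [113, -240, 329], [138, -207, 296], [162, -173, 263]]
(190, 240) [[51, -361, 428], [79, -334, 395], [108, -307, 362], [136, -280, 329], [165, -253, 296], [193, -226, 263]]
(185, 280) [[42, -364, 414], [67, -338, 376], [93, -311, 339], [118, -285, 301], [144, -259, 263], [169, -233, 226]]
(222, 182) [[69, -367, 448], [103, -341, 421], [138, -316, 395], [172, -291, 369], [207, -265, 342], [241, -240, 316]]
(290, 195) [[80, -392, 443], [119, -375, 415], [157, -359, 387], [195, -342, 359], [233, -325, 331], [272, -308, 303]]
0 [[ 175.15800218 -184.67357203    0.        ]]
150 [[ 226.26653971 -163.65223433  150.        ]]
300 [[ 277.37507725 -142.63089663  300.        ]]
400 [[ 311.4474356 -128.6166715  400.       ]]
[[534.49805796 374.61934733]
 [290.62408004 262.42620597]]
```

View pics/g.png

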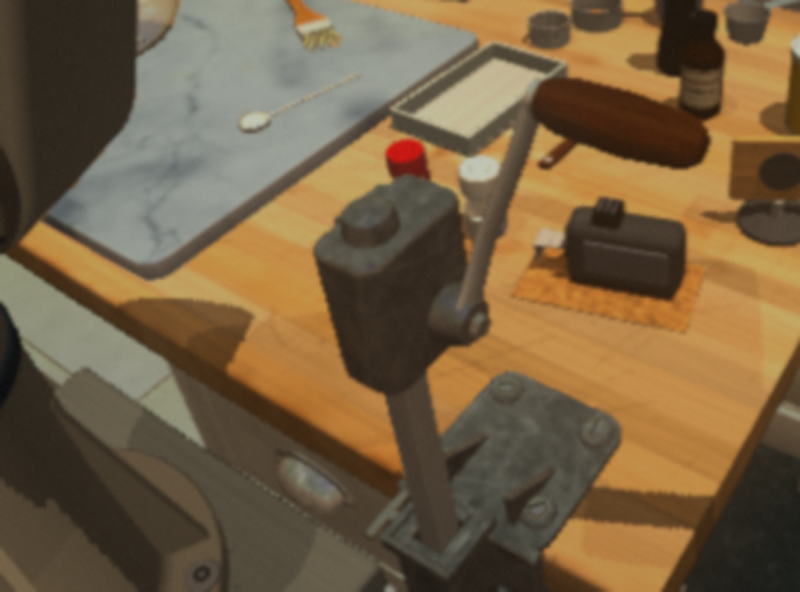

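>>> arm_command:
  targets:
    - [0, 0, -0.01, 0, 0, -0.124]
    - [0, 0, -0.01, 0, 0, -0.124]
    - [0, 0, -0.01, 0, 0, -0.124]
    - [0, 0, -0.01, 0, 0, -0.124]
    - [0, 0, -0.01, 0, 0, -0.124]
    - [0, 0, -0.01, 0, 0, -0.124]
    - [0, 0, -0.01, 0, 0, -0.124]
    - [0, 0, -0.01, 0, 0, -0.124]
    - [0, 0, -0.01, 0, 0, -0.124]
    - [0.028, 0, 0, 0, 0, 0]
    - [0.028, 0, 0, 0, 0, 0]
    - [0.028, 0, 0, 0, 0, 0]
    - [0.028, 0, 0, 0, 0, 0]
    - [0.028, 0, 0, 0, 0, 0]
    - [0.026, 0, 0, 0, 0, 0]
    - [0, 0, 0, 0, 0, 0]
  fingers: 0.07

```text
clock: 1.53
eef_pos: [444.8, -560.6, 320.3]
tcp_rot: [-3.141, -0.001, 0.003]
contact_force: [-0.1, 0.9, -0.2]
opening: 0.821
```

>>> arm_command:
  targets:
    - [-0.004, -0.03, 0, 0, 0, 0]
    - [0, -0.035, 0, 0, 0, 0]
    - [0, -0.035, 0, 0, 0, 0]
    - [0, -0.035, 0, 0, 0, 0]
    - [0, -0.035, 0, 0, 0, 0]
    - [0, -0.035, 0, 0, 0, 0]
    - [0, -0.035, 0, 0, 0, 0]
    - [0, -0.035, 0, 0, 0, 0]
    - [0, -0.035, 0, 0, 0, 0]
    - [0, -0.035, 0, 0, 0, 0]
    - [0, -0.035, 0, 0, 0, 0]
    - [0, -0.035, 0, 0, 0, 0]
    - [0, -0.035, 0, 0, 0, 0]
    - [0, -0.035, 0, 0, 0, 0]
    - [0, -0.035, 0, 0, 0, 0]
    - [0, -0.035, 0, 0, 0, 0]
    - [0, -0.035, 0, 0, 0, 0]
    - [0, -0.031, 0, 0, 0, 0]
    - [0, 0, 0, 0, 0, 0]
    - [0, 0, 0, 0, 0, 0]

```text
clock: 3.2
eef_pos: [436.1, 60.5, 321.2]
tcp_rot: [3.141, 0.0, 0.003]
contact_force: [0.3, -0.8, -0.7]
opening: 0.815
```

>>> arm_command:
  targets:
    - [0.004, 0, 0.03, 0, 0, 0]
    - [0, 0, 0.03, 0, 0, 0]
    - [0, 0, 0.03, 0, 0, 0]
    - [0, 0, 0.03, 0, 0, 0]
    - [0, 0, 0.03, 0, 0, 0]
    - [0, 0, 0.03, 0, 0, 0]
    - [0, 0, 0, 0, 0, 0]
    - [0, 0, 0, 0, 0, 0]

```text
clock: 3.87
eef_pos: [439.5, 58.3, 140.7]
tcp_rot: [3.141, 0.004, -0.001]
contact_force: [-0.3, -0.0, 0.0]
opening: 0.817
```

Run:
```python
from h import *
from rig import r
s=r.sense();print(s['eef_pos'],s['qpos'])
ft=r.grab_frame('top');fs=r.grab_frame('scene');print(r.sense()['eef_pos'])
crop(ft,130,180,240,180,'a1.png');crop(fs,130,100,240,180,'a1s.png')
```

```text
[439.47385449  58.31097804 140.66165731] [ 1.28757431e-01  1.93948238e-01  2.09138408e+00 -3.88988219e-04
  8.59846920e-01  1.30176150e-01]
[441.59417092  58.97775639 142.76074592]
```

View pics/a1.png

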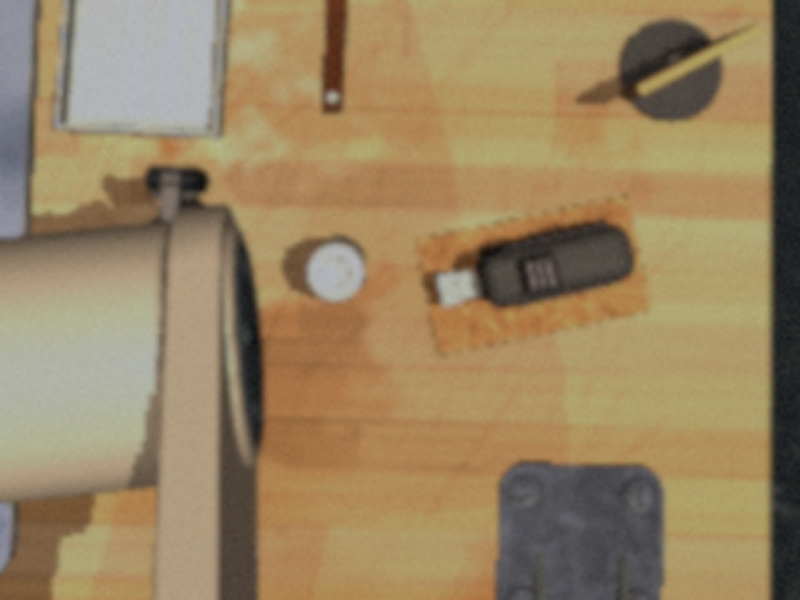

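View pics/a1s.png

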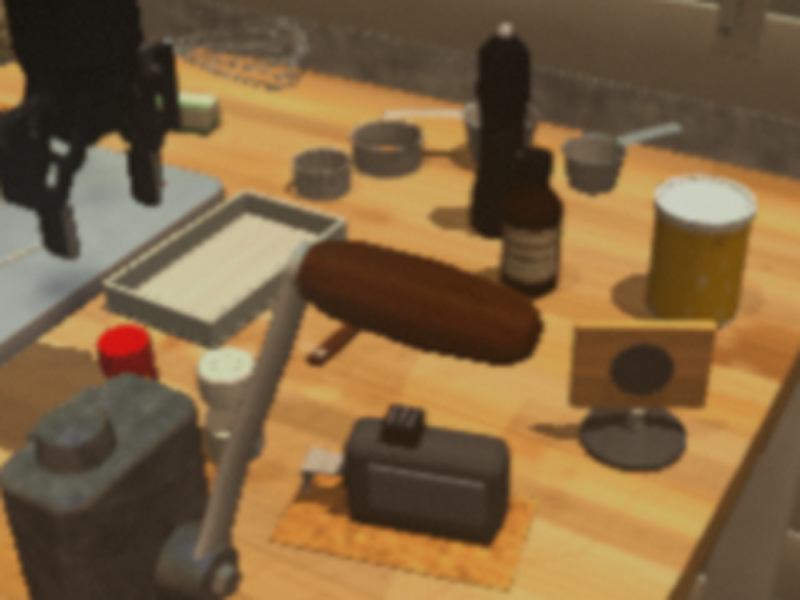

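>>> arm_command:
  targets:
    - [0, 0, 0.02, 0, 0, 0]
    - [0, 0, 0.02, 0, 0, 0]
    - [0, 0, 0.02, 0, 0, 0]
    - [0, 0, 0.02, 0, 0, 0]
    - [0, 0, 0.02, 0, 0, 0]
    - [0, 0, 0.01, 0, 0, 0]
    - [0, 0, 0, 0, 0, 0]
    - [0, 0, 0, 0, 0, 0]

```text
clock: 4.63
eef_pos: [441.4, 59.5, 32.3]
tcp_rot: [-3.141, -0.001, -0.0]
contact_force: [-0.5, 0.3, -0.0]
opening: 0.821
```

```bash
cat > look.py <<'E'
import sys
from h import *
from rig import r
n=sys.argv[1]; import pickle
fs=r.grab_frame('scene');ft=r.grab_frame('top');pickle.dump((fs,ft),open(n+'.pkl','wb'))
a=[int(v) for v in sys.argv[2:6]] if len(sys.argv)>2 else [130,100,240,180]
crop(fs,*a,n+'s.png')
if len(sys.argv)>6: crop(ft,*[int(v) for v in sys.argv[6:10]],n+'t.png')
s=r.sense();print(s['clock'],s['eef_pos'],s['tcp_rot'],s['contact_force'],s['opening'])
E
python3 look.py a2 110 140 140 105
```

```text
4.7333 [441.77766517  59.63616792  32.66221336] [-3.14130736e+00 -2.27582397e-03 -1.06752927e-05] [ 0.17281046 -0.23110867  0.39829819] 0.8181243694108697
```

View pics/a2s.png

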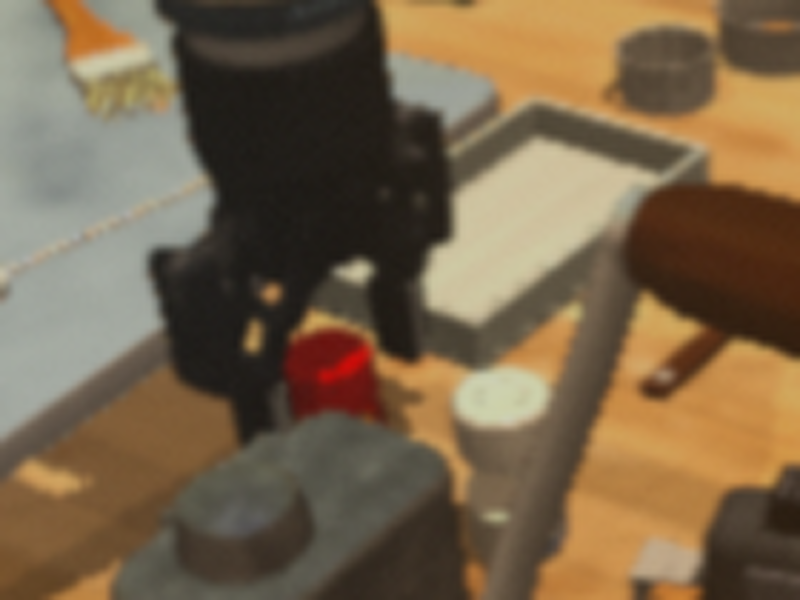

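>>> arm_command:
  targets:
    - [0, 0, 0.002, 0, 0, 0]
    - [0, 0, 0, 0, 0, 0]
    - [0, 0, 0, 0, 0, 0]
    - [0, 0, 0, 0, 0, 0]
    - [0, 0, 0, 0, 0, 0]
    - [0, 0, 0, 0, 0, 0]
    - [0, 0, 0, 0, 0, 0]
    - [0, 0, 0, 0, 0, 0]
    - [0, 0, 0, 0, 0, 0]
    - [0, 0, 0, 0, 0, 0]
  fingers: 0.02
  squeeze: 50

```text
clock: 5.57
eef_pos: [440.9, 59.6, 30.0]
tcp_rot: [-3.141, -0.001, 0.0]
contact_force: [-1.5, 0.0, 8.3]
opening: 0.419
```

>>> arm_command:
  targets:
    - [0, 0, -0.01, 0, 0, 0]
    - [0, 0, -0.01, 0, 0, 0]
    - [0, 0, -0.01, 0, 0, 0]
    - [0, 0, -0.01, 0, 0, 0]
    - [0, 0, -0.01, 0, 0, 0]
    - [0, 0, 0, 0, 0, 0]

```text
clock: 6.07
eef_pos: [441.9, 59.7, 81.6]
tcp_rot: [-3.141, -0.003, 0.0]
contact_force: [0.6, -0.1, 0.4]
opening: 0.42
```

```bash
python3 look.py a3 110 140 140 105
```

```text
6.1667 [440.99645874  59.58782952  79.95253994] [-3.14137698e+00 -1.56349032e-03 -1.02306512e-06] [-0.13396246  0.46714224 -0.51550307] 0.42327888673322495
```

View pics/a3s.png

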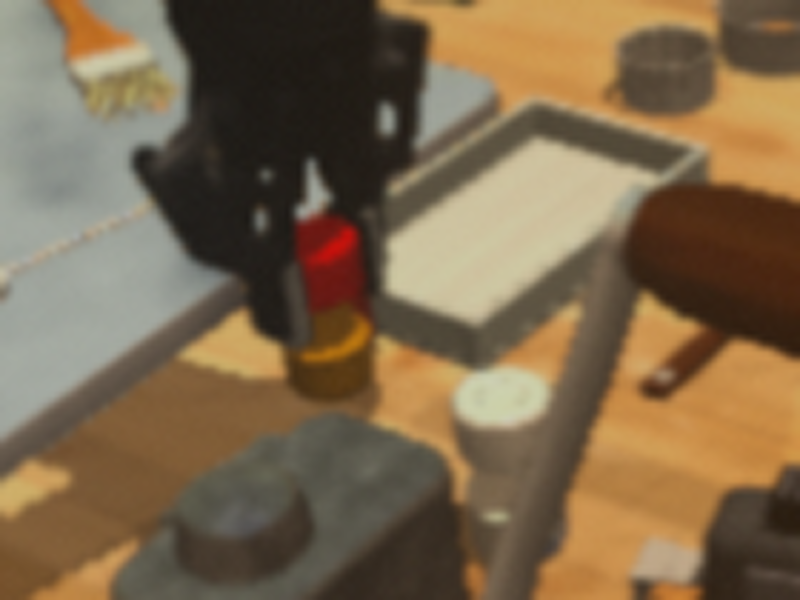

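>>> arm_command:
  targets:
    - [0.0134, -0.0075, 0, 0, 0, 0]
    - [0.0134, -0.0075, 0, 0, 0, 0]
    - [0.0134, -0.0075, 0, 0, 0, 0]
    - [0.0134, -0.0075, 0, 0, 0, 0]
    - [0.0134, -0.0075, 0, 0, 0, 0]
    - [0.0134, -0.0075, 0, 0, 0, 0]
    - [0.0134, -0.0075, 0, 0, 0, 0]
    - [0.0134, -0.0075, 0, 0, 0, 0]
    - [0.0134, -0.0075, 0, 0, 0, 0]
    - [0.0134, -0.0075, 0, 0, 0, 0]
    - [0, 0, 0, 0, 0, 0]
    - [0, 0, 0, 0, 0, 0]

```text
clock: 7.17
eef_pos: [574.2, 134.6, 78.4]
tcp_rot: [3.141, 0.001, 0.0]
contact_force: [-0.3, -0.5, -0.7]
opening: 0.418
```

```bash
python3 look.py a4 110 110 140 105
```

```text
7.2667 [573.191346   134.0557672   78.52613908] [ 3.14106800e+00  2.09771196e-03 -1.25121559e-05] [-5.90094668e-04  4.51674262e-02 -7.54756613e-01] 0.41658141201826604
```

View pics/a4s.png

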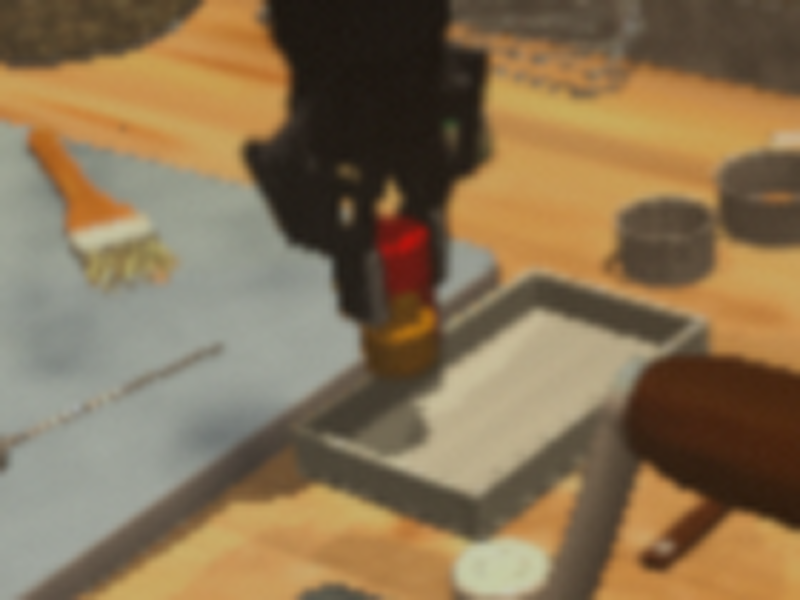

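>>> arm_command:
  targets:
    - [0, 0, 0.01, 0, 0, 0]
    - [0, 0, 0.01, 0, 0, 0]
    - [0, 0, 0.01, 0, 0, 0]
    - [0, 0, 0.005, 0, 0, 0]
    - [0, 0, 0.004, 0, 0, 0]
    - [0, 0, 0.003, 0, 0, 0]
    - [0, 0, 0, 0, 0, 0]
    - [0, 0, 0, 0, 0, 0]

```text
clock: 7.93
eef_pos: [574.6, 134.5, 37.2]
tcp_rot: [3.142, 0.0, 0.0]
contact_force: [0.9, 0.2, 0.0]
opening: 0.42
```

>>> arm_command:
  targets:
    - [0, 0, 0.002, 0, 0, 0]
    - [0, 0, 0.001, 0, 0, 0]
    - [0, 0, 0, 0, 0, 0]

```text
clock: 8.18
eef_pos: [574.6, 134.5, 34.3]
tcp_rot: [-3.142, -0.0, 0.0]
contact_force: [-0.4, 0.5, -0.4]
opening: 0.413
```

>>> arm_command:
  targets:
    - [0, 0, 0.0015, 0, 0, 0]
    - [0, 0, 0, 0, 0, 0]

```text
clock: 8.35
eef_pos: [574.7, 134.6, 34.0]
tcp_rot: [-3.141, -0.0, 0.0]
contact_force: [-3.4, 0.2, 11.8]
opening: 0.42
```

Contact; release.

>>> arm_command:
  targets:
    - [0, 0, 0, 0, 0, 0]
    - [0, 0, 0, 0, 0, 0]
    - [0, 0, 0, 0, 0, 0]
    - [0, 0, 0, 0, 0, 0]
    - [0, 0, -0.01, 0, 0, 0]
    - [0, 0, -0.02, 0, 0, 0]
    - [0, 0, -0.03, 0, 0, 0]
    - [0, 0, -0.03, 0, 0, 0]
    - [0, 0, -0.02, 0, 0, 0]
    - [0, 0, 0, 0, 0, 0]
  fingers: 0.066

```text
clock: 9.18
eef_pos: [577.3, 135.2, 148.1]
tcp_rot: [-3.14, -0.007, -0.0]
contact_force: [1.2, 0.5, -1.4]
opening: 0.78
```

```bash
python3 look.py a5 110 110 140 105
```

```text
9.2833 [575.09158395 134.63113856 144.06388142] [-3.14110001e+00 -2.17180213e-03 -4.71111832e-05] [ 0.14956715 -0.49852937  0.06208862] 0.7706452199668047
```

View pics/a5s.png

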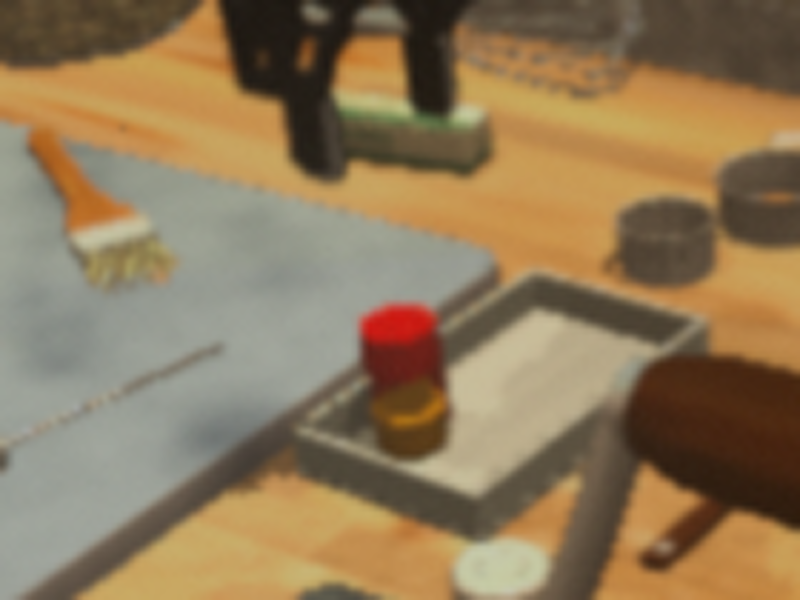

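>>> arm_command:
  targets:
    - [-0.0164, 0.0196, 0, 0, 0, 0]
    - [-0.0164, 0.0196, 0, 0, 0, 0]
    - [-0.0164, 0.0196, 0, 0, 0, 0]
    - [-0.0164, 0.0196, 0, 0, 0, 0]
    - [-0.0164, 0.0196, 0, 0, 0, 0]
    - [-0.0164, 0.0196, 0, 0, 0, 0]
    - [-0.0164, 0.0196, 0, 0, 0, 0]
    - [-0.0164, 0.0196, 0, 0, 0, 0]
    - [0, 0, 0.02, 0, 0, 0]
    - [0, 0, 0.02, 0, 0, 0]
    - [0, 0, 0, 0, 0, 0]
    - [0, 0, 0, 0, 0, 0]

```text
clock: 10.28
eef_pos: [441.8, -22.2, 101.6]
tcp_rot: [-3.141, 0.004, -0.0]
contact_force: [0.3, 0.2, -0.6]
opening: 0.771
```

```bash
python3 look.py a6 110 140 140 105
```

```text
10.3833 [443.47106156 -22.1310848  103.01535966] [-3.14153731e+00  5.37123718e-04  2.91257863e-04] [0.44514355 0.5183698  0.74678133] 0.7714687601129196
```

View pics/a6s.png

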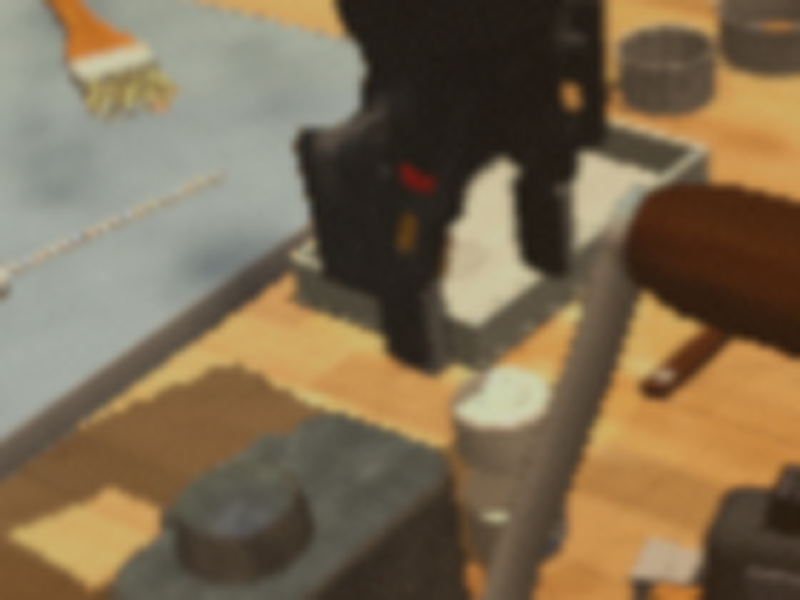

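Run:
```python
from h import *
import pickle
fs,ft=pickle.load(open('a6.pkl','rb'))
p=proj(fs,[[443.5,-22.1,72],[443.5,-22.1,103]]);print((p-[110,140])*800/140)
```

```text
[[500.84104986 398.11334621]
 [492.57810172 328.99398222]]
```

>>> arm_command:
  targets:
    - [0, 0, 0.015, 0, 0, 0]
    - [0, 0, 0.015, 0, 0, 0]
    - [0, 0, 0.015, 0, 0, 0]
    - [0, 0, 0.015, 0, 0, 0]
    - [0, 0, 0.01, 0, 0, 0]
    - [0, 0, 0, 0, 0, 0]
    - [0, 0, 0, 0, 0, 0]

```text
clock: 10.97
eef_pos: [443.5, -22.1, 33.0]
tcp_rot: [-3.142, 0.0, 0.0]
contact_force: [0.1, 0.6, 0.6]
opening: 0.775
```

Lid centre predicted at (501,398), seen at (502,400): aligned. Grip.

>>> arm_command:
  targets:
    - [0, 0, 0, 0, 0, 0]
    - [0, 0, 0, 0, 0, 0]
    - [0, 0, 0, 0, 0, 0]
    - [0, 0, 0, 0, 0, 0]
    - [0, 0, 0, 0, 0, 0]
    - [0, 0, 0, 0, 0, 0]
    - [0, 0, 0, 0, 0, 0]
    - [0, 0, 0, 0, 0, 0]
    - [0, 0, -0.01, 0, 0, 0]
    - [0, 0, -0.01, 0, 0, 0]
    - [0, 0, -0.01, 0, 0, 0]
    - [0, 0, -0.01, 0, 0, 0]
    - [0, 0, -0.01, 0, 0, 0]
    - [0, 0, 0, 0, 0, 0]
  fingers: 0.02

```text
clock: 12.13
eef_pos: [444.7, -22.3, 85.1]
tcp_rot: [3.141, -0.004, 0.0]
contact_force: [-0.3, -0.0, -0.3]
opening: 0.439
```

```bash
python3 look.py a7 110 140 140 105
```

```text
12.2333 [443.82233587 -22.3070507   83.4867093 ] [ 3.14149379e+00 -1.66493441e-03 -1.01556319e-05] [ 0.19930275  0.8649696  -0.35284726] 0.4368468971952314
```

View pics/a7s.png

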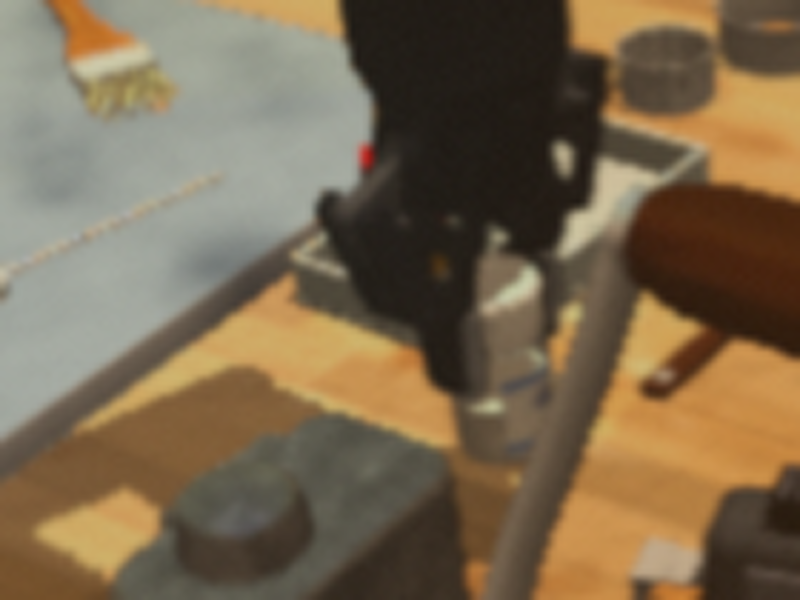

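>>> arm_command:
  targets:
    - [0.0221, 0, 0, 0, 0, 0]
    - [0.0221, 0, 0, 0, 0, 0]
    - [0.0221, 0, 0, 0, 0, 0]
    - [0.0221, 0, 0, 0, 0, 0]
    - [0.0221, 0, 0, 0, 0, 0]
    - [0.0221, 0, 0, 0, 0, 0]
    - [0.0221, 0, 0, 0, 0, 0]
    - [0.0221, 0, 0, 0, 0, 0]
    - [0.0221, 0, 0, 0, 0, 0]
    - [0.0221, -0.015, 0, 0, 0, 0]
    - [0, -0.015, 0, 0, 0, 0]
    - [0, -0.015, 0, 0, 0, 0]
    - [0, -0.015, 0, 0, 0, 0]
    - [0, -0.015, 0, 0, 0, 0]
    - [0, -0.015, 0, 0, 0, 0]
    - [0, -0.015, 0, 0, 0, 0]
    - [0, -0.015, 0, 0, 0, 0]
    - [0, -0.015, 0, 0, 0, 0]
    - [0, -0.015, 0, 0, 0, 0]
    - [0, 0, 0, 0, 0, 0]

```text
clock: 13.9
eef_pos: [664.3, 131.1, 82.9]
tcp_rot: [-3.141, -0.0, 0.002]
contact_force: [0.3, 1.1, -0.9]
opening: 0.439
```

```bash
python3 look.py a8 110 110 140 105
```

```text
14.0 [664.27633195 128.64636374  82.76600347] [ 3.14140883e+00 -2.76494401e-06  1.37659381e-03] [-0.69148554 -0.05216689 -1.4431406 ] 0.4350442397904439
```

View pics/a8s.png

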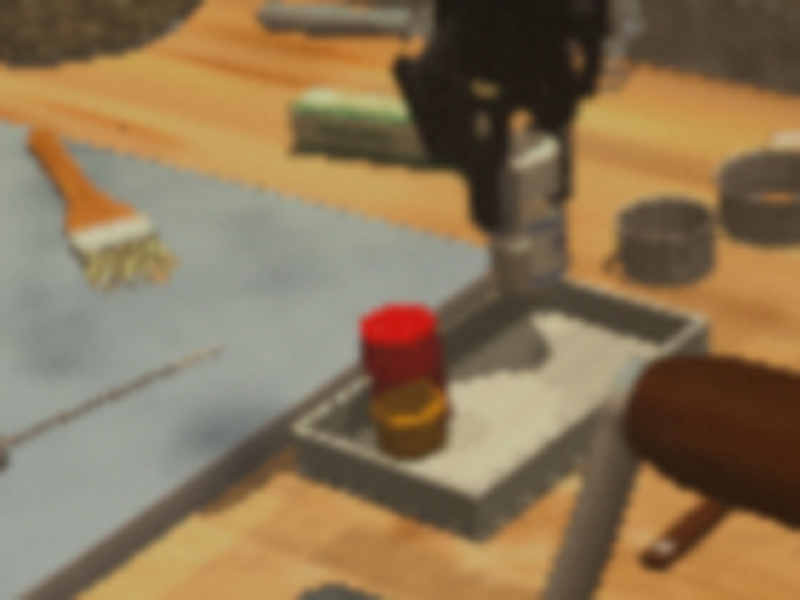

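>>> arm_command:
  targets:
    - [0, 0, 0.01, 0, 0, 0]
    - [0, 0, 0.01, 0, 0, 0]
    - [0, 0, 0.01, 0, 0, 0]
    - [0, 0, 0.006, 0, 0, 0]
    - [0, 0, 0.005, 0, 0, 0]
    - [0, 0, 0.003, 0, 0, 0]
    - [0, 0, 0.001, 0, 0, 0]
    - [0, 0, 0, 0, 0, 0]

```text
clock: 14.67
eef_pos: [664.3, 127.5, 38.0]
tcp_rot: [3.141, 0.0, -0.0]
contact_force: [-0.3, -0.3, 0.7]
opening: 0.435
```

>>> arm_command:
  targets:
    - [0, 0, 0.001, 0, 0, 0]
    - [0, 0, 0.001, 0, 0, 0]
    - [0, 0, 0, 0, 0, 0]

```text
clock: 14.92
eef_pos: [664.5, 127.7, 37.8]
tcp_rot: [-3.142, -0.0, -0.0]
contact_force: [-7.4, -1.5, 19.0]
opening: 0.435
```

>>> arm_command:
  targets:
    - [0, 0, -0.0005, 0, 0, 0]
    - [0, 0, 0, 0, 0, 0]
    - [0, 0, 0, 0, 0, 0]
    - [0, 0, 0, 0, 0, 0]
    - [0, 0, -0.01, 0, 0, 0]
    - [0, 0, -0.02, 0, 0, 0]
    - [0, 0, -0.03, 0, 0, 0]
    - [0, 0, -0.03, 0, 0, 0]
    - [0, 0.02, -0.03, 0, 0, 0]
    - [0, 0.03, -0.03, 0, 0, 0]
    - [0, 0.03, 0, 0, 0, 0]
    - [0, 0.03, 0, 0, 0, 0]
    - [0, 0.03, 0, 0, 0, 0]
    - [0, 0.03, 0, 0, 0, 0]
    - [0, 0.03, 0, 0, 0, 0]
    - [-0.03, 0.03, 0, 0, 0, 0]
    - [-0.03, 0.02, 0, 0, 0, 0]
    - [-0.03, 0, 0, 0, 0, 0]
    - [-0.03, 0, 0, 0, 0, 0]
    - [0, 0, 0, 0, 0, 0]
  fingers: 0.06

```text
clock: 16.58
eef_pos: [539.2, -121.4, 185.6]
tcp_rot: [-3.141, 0.005, -0.002]
contact_force: [0.2, 0.1, -0.3]
opening: 0.702
```

```bash
python3 look.py a9 110 110 240 180 130 80 240 180
```

```text
16.6833 [ 544.48065155 -121.40816494  186.62916463] [ 3.14142857e+00 -9.51038282e-04 -7.14420140e-04] [ 0.05526096 -0.62121817 -0.1235323 ] 0.7014818052120937
```

View pics/a9s.png

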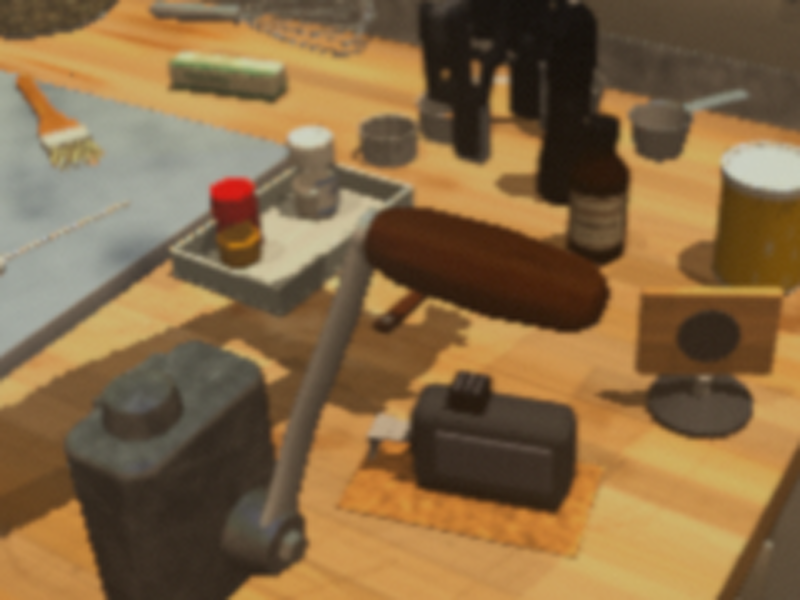

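View pics/a9t.png

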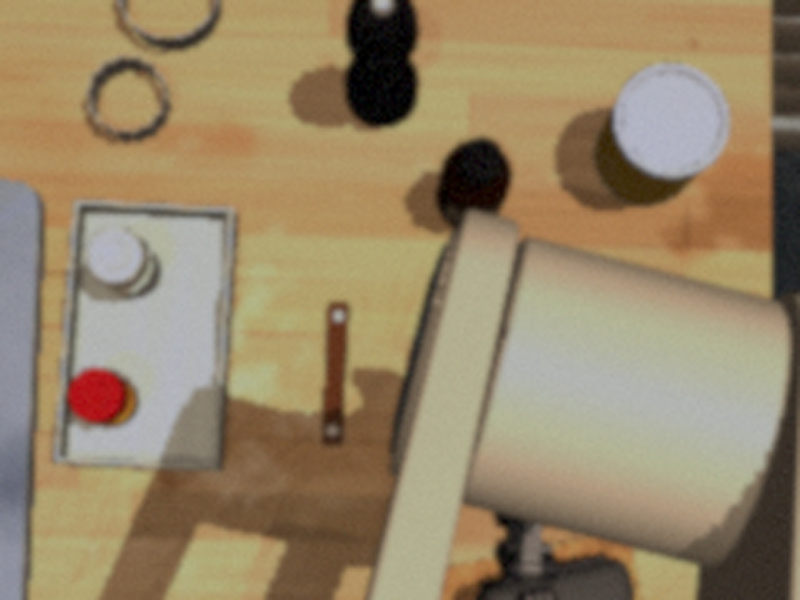

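Run:
```python
from h import *
import pickle
fs,ft=pickle.load(open('f0.pkl','rb'))
s2=lambda u,v:(170+u/4,200+v/4)
h=cv2.cvtColor(ft['image'],cv2.COLOR_BGR2HSV).astype(int)
m=np.zeros(h.shape[:2],np.uint8); roi=(slice(250,285),slice(255,275))
m[roi]=((h[...,1]<70)&(h[...,2]>120))[roi]
ys,xs=np.nonzero(m);w=np.array([[xs.mean(),ys.mean()]]);print(w,len(xs),cv2.minAreaRect(np.c_[xs,ys].astype(np.float32)))
W=onz(ft,w,32)[0];L=onz(ft,[s2(489,247)],78)[0]
d=W-L;print(W,L,np.hypot(*d[:2]),np.arctan2(d[1],d[0]))
# case dark mask
m[:]=0;roi=(slice(240,280),slice(268,325))
m[roi]=((h[...,2]<95)&(h[...,1]<110))[roi]
n,l,s,c=cv2.connectedComponentsWithStats(m);i=1+np.argmax(s[1:,4])
ys,xs=np.nonzero(l==i);rr=cv2.minAreaRect(np.c_[xs,ys].astype(np.float32));b=cv2.boxPoints(rr);print(rr)
P=onz(ft,b,64);print(P,P.mean(0)); e=np.roll(P,-1,0)-P;print(np.linalg.norm(e,axis=1),np.arctan2(e[:,1],e[:,0]))
out=cv2.resize(ft['image'][200:350,170:370],None,fx=4,fy=4,interpolation=cv2.INTER_CUBIC)
for a in (1.80,1.76,1.72):
  C=L[:2]-14*np.array([np.cos(a),np.sin(a)]); print(a,C)
  if a==1.76:
    x=np.array([np.cos(a),np.sin(a)]);y=np.array([-x[1],x[0]])
    Q=[[*(C+sx*50*x+sy*20*y),64] for sx,sy in((1,1),(1,-1),(-1,-1),(-1,1))]
    q=((proj(ft,Q)-[170,200]+0.5)*4).astype(int);cv2.polylines(out,[q],True,(0,255,0),1)
cv2.imwrite('pics/tape_ov.png',out)
```

```text
[[266.42727273 265.64545455]] 110 ((266.5, 266.0), (10.0, 11.0), 90.0)
[ 433.59509102 -101.15355164   32.        ] [ 446.65730918 -152.82757083   78.        ] 53.29939777199612 1.8183908280312608
((295.5918273925781, 258.89013671875), (18.609445571899414, 46.43772506713867), 76.75948333740234)
[[ 458.45319091 -108.26948962   64.        ]
 [ 483.723357   -205.15434267   64.        ]
 [ 445.46053946 -214.88283227   64.        ]
 [ 420.52831159 -118.33676456   64.        ]] [ 452.04134974 -161.66085728   64.        ]
[100.1262006   39.48020664  99.71338515  39.23832943] [-1.31565398 -2.89261388  1.82351679  0.25946901]
1.8 [ 449.83813851 -166.46143766]
1.76 [ 449.29038492 -166.57773127]
1.72 [ 448.73841898 -166.67202755]
```

View pics/tape_ov.png

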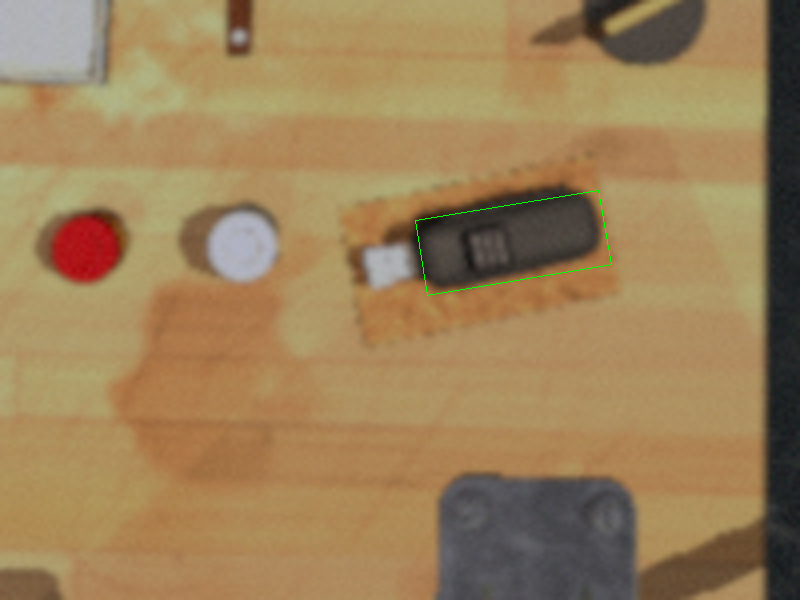

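>>> arm_command:
  targets:
    - [-0.0233, 0.0105, 0, 0, 0, 0]
    - [-0.0233, 0.0105, 0, 0, 0, 0]
    - [-0.0233, 0.0105, 0, 0, 0, 0]
    - [-0.0233, 0.0105, 0, 0, 0, 0]
    - [0, 0, 0.02, 0, 0, -0.122]
    - [0, 0, 0.02, 0, 0, -0.122]
    - [0, 0, 0.02, 0, 0, 0]
    - [0, 0, 0, 0, 0, 0]
    - [0, 0, 0, 0, 0, 0]

```text
clock: 17.43
eef_pos: [452.3, -163.1, 125.6]
tcp_rot: [-3.141, 0.001, 0.244]
contact_force: [-0.6, 0.0, 0.4]
opening: 0.701
```

```bash
python3 look.py b1 180 180 140 105
python3 - <<'E'
from h import *
import pickle
fs,ft=pickle.load(open('b1.pkl','rb'))
p=proj(fs,[[451,-164,64],[446.7,-152.8,78],[451,-164,126]]);print((p-[180,180])*800/140)
E
```

```text
17.5333 [ 453.04398903 -163.40188916  126.7691135 ] [ 3.14080105e+00 -1.18068944e-03  2.43742720e-01] [-0.38488628 -0.37433061  0.83676879] 0.7017244061206347
[[443.89232241 294.96438712]
 [409.06297106 260.19395204]
 [442.69406421 149.2596377 ]]
```

View pics/b1s.png

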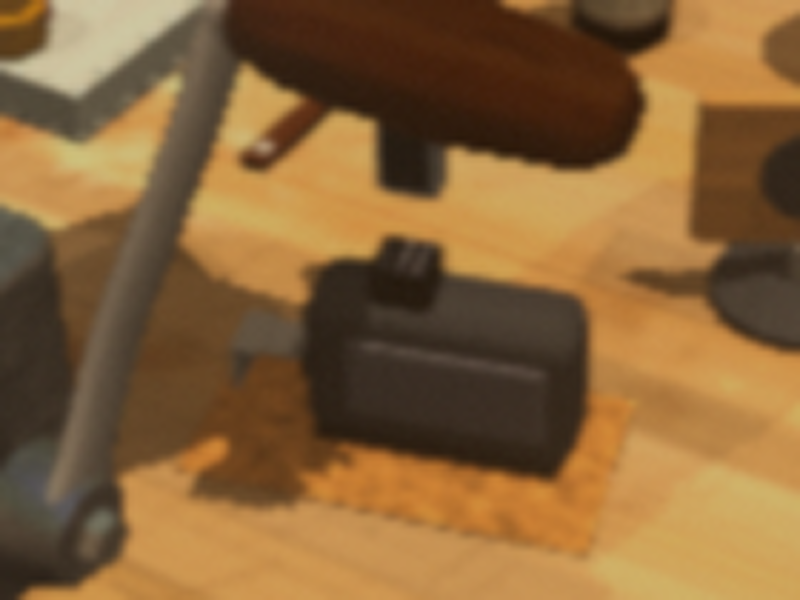

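>>> arm_command:
  targets:
    - [0, 0, 0.02, 0, 0, 0]
    - [0, 0, 0.02, 0, 0, 0]
    - [0, 0, 0.02, 0, 0, 0]
    - [0, 0, 0.02, 0, 0, 0]
    - [0, 0, 0.015, 0, 0, 0]
    - [0, 0, 0.009, 0, 0, 0]
    - [0, 0, 0, 0, 0, 0]
    - [0, 0, 0, 0, 0, 0]

```text
clock: 18.2
eef_pos: [452.4, -163.4, 22.4]
tcp_rot: [3.141, -0.0, 0.244]
contact_force: [0.7, 0.3, -0.4]
opening: 0.703
```

```bash
python3 look.py b2 180 180 140 105
```

```text
18.3 [ 452.69986722 -163.50829591   22.86322328] [ 3.14055656e+00 -1.56170569e-03  2.43940103e-01] [ 0.01644786 -0.83455427 -0.22539994] 0.7040706755739788
```

View pics/b2s.png

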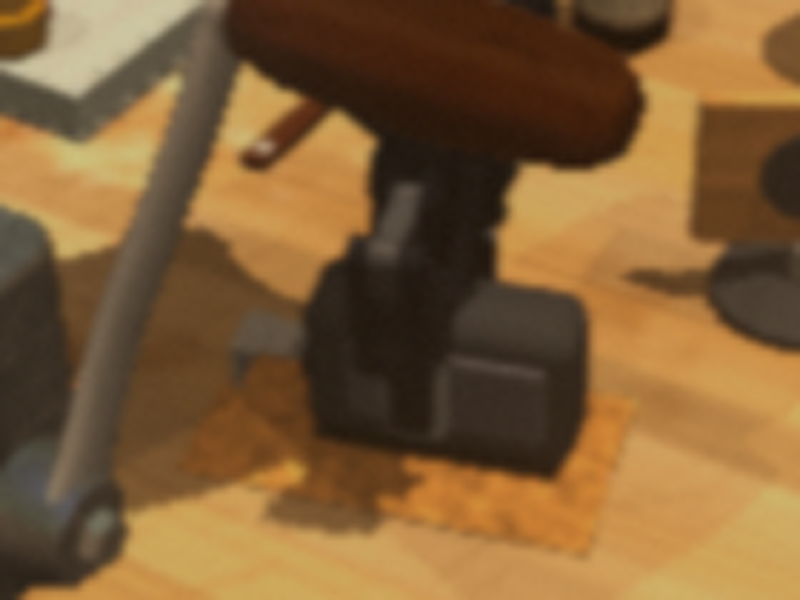

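>>> arm_command:
  targets:
    - [0, 0, 0, 0, 0, 0]
    - [0, 0, 0, 0, 0, 0]
    - [0, 0, 0, 0, 0, 0]
    - [0, 0, 0, 0, 0, 0]
    - [0, 0, 0, 0, 0, 0]
    - [0, 0, 0, 0, 0, 0]
    - [0, 0, 0, 0, 0, 0]
    - [0, 0, 0, 0, 0, 0]
    - [0, 0, 0, 0, 0, 0]
    - [0, 0, 0, 0, 0, 0]
  fingers: 0.02
  squeeze: 80

```text
clock: 19.13
eef_pos: [452.2, -163.5, 22.9]
tcp_rot: [3.141, -0.001, 0.244]
contact_force: [-1.6, 0.1, 8.5]
opening: 0.458
```

>>> arm_command:
  targets:
    - [0, 0, -0.008, 0, 0, 0]
    - [0, 0, -0.01, 0, 0, 0]
    - [0, 0, -0.01, 0, 0, 0.0887]
    - [0, 0, 0, 0, 0, 0.0887]
    - [0, 0, 0, 0, 0, 0.0886]
    - [0, 0, 0, 0, 0, 0]
    - [0, 0, 0, 0, 0, 0]

```text
clock: 19.72
eef_pos: [451.6, -163.2, 50.3]
tcp_rot: [3.142, -0.0, -0.019]
contact_force: [-0.2, -0.4, -5.9]
opening: 0.459
```

```bash
python3 look.py b3 180 180 140 105 170 200 200 150
```

```text
19.8167 [ 451.58831818 -163.15203864   49.97897374] [-3.14155951e+00  3.88688496e-05 -1.93017218e-02] [-1.12145515 -0.21727332 -6.17128025] 0.45821899759745954
```

View pics/b3s.png

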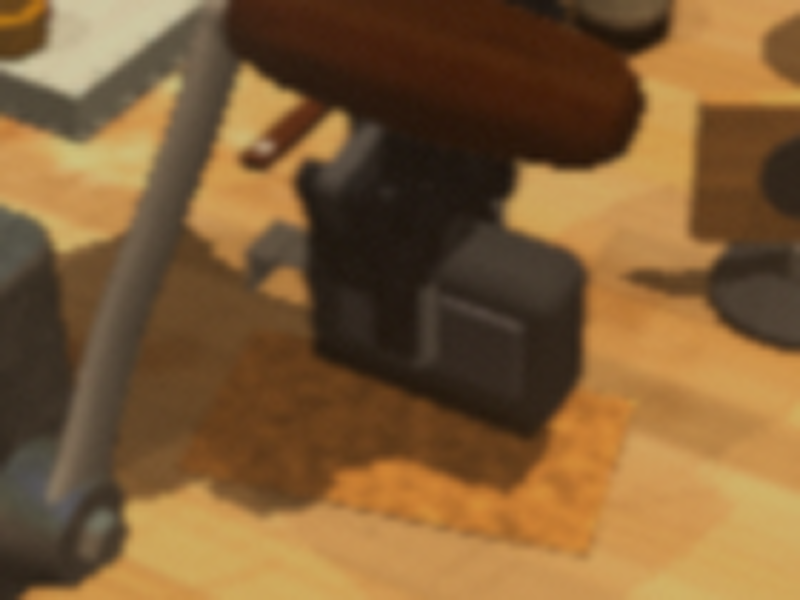

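View pics/b3t.png

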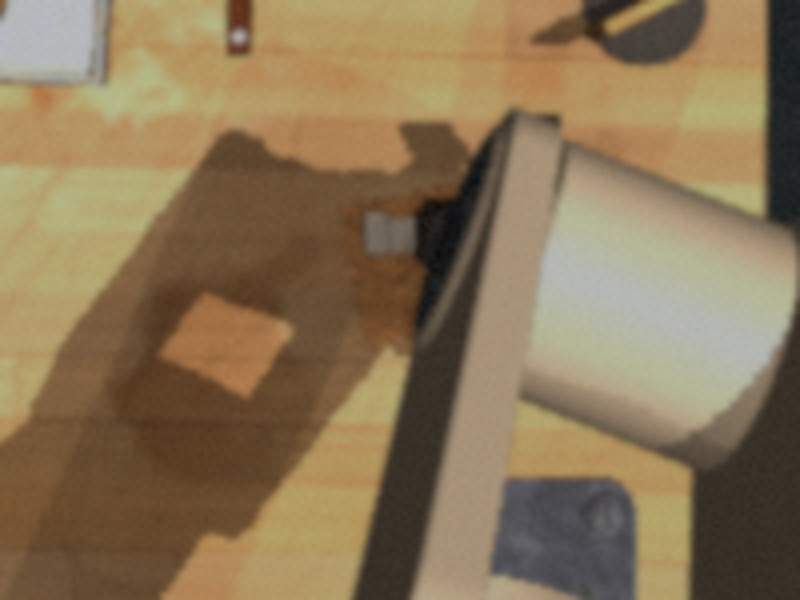

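Run:
```python
from h import *
import pickle
fs,ft=pickle.load(open('b3.pkl','rb'))
s2=lambda u,v:(170+u/4,200+v/4)
print(onz(ft,[s2(363,213),s2(363,252),s2(415,233)],59))
# lip bottom corner in scene: crop (250,285) scale 5.714; 
sc=lambda u,v:(180+u/5.714,180+v/5.714)
print(tri(fs,sc(247,255),ft,s2(363,252)),tri(fs,sc(275,223),ft,s2(363,213)))
```

```text
[[ 461.64354346  -86.72123177   59.        ]
 [ 440.94797604  -87.30016461   59.        ]
 [ 451.77122499 -114.99121428   59.        ]]
(array([441.17483532, -87.64118593,  58.76152837]), np.float64(0.822054223795422)) (array([461.65324826, -86.71419703,  59.18827711]), np.float64(0.002025574793152008))
```

>>> arm_command:
  targets:
    - [0.0121, -0.0136, 0, 0, 0, 0]
    - [0.0121, -0.0136, 0, 0, 0, 0]
    - [0.0121, -0.0136, 0, 0, 0, 0]
    - [0.0121, -0.0136, 0, 0, 0, 0]
    - [0.0121, -0.0136, 0, 0, 0, 0]
    - [0.0121, -0.0136, 0, 0, 0, 0]
    - [0.0121, -0.0136, 0, 0, 0, 0]
    - [0.0121, -0.0136, 0, 0, 0, 0]
    - [0.0121, -0.0136, 0, 0, 0, 0]
    - [0.0121, -0.0136, 0, 0, 0, 0]
    - [0.0121, -0.0136, 0, 0, 0, 0]
    - [0.0119, -0.0133, 0, 0, 0, 0]
    - [0, 0, 0, 0, 0, 0]
    - [0, 0, 0, 0, 0, 0]

```text
clock: 20.98
eef_pos: [600.4, -2.9, 49.4]
tcp_rot: [3.142, 0.001, -0.019]
contact_force: [-0.7, -0.5, -5.4]
opening: 0.462
```

```bash
python3 look.py b4 150 120 140 105 130 110 160 120
```

```text
21.0833 [599.29163793  -3.73730928  49.32179121] [ 3.14141682e+00  1.58749577e-03 -2.07858982e-02] [-0.50504529 -0.5464986  -5.64134295] 0.45614966190765205
```

View pics/b4s.png

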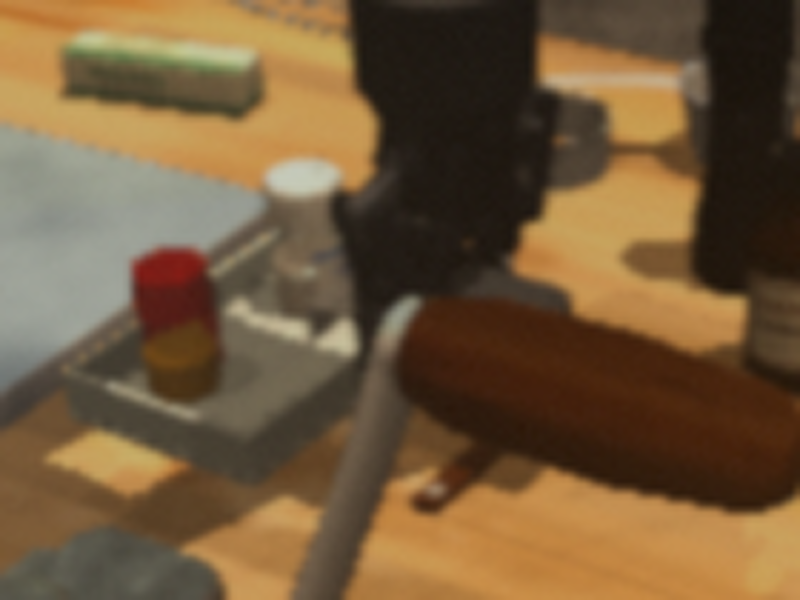

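View pics/b4t.png

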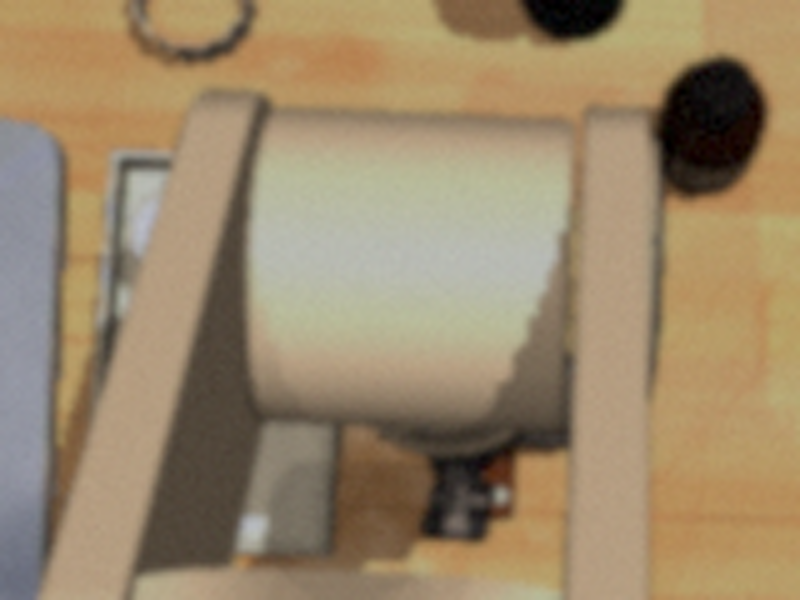

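>>> arm_command:
  targets:
    - [0, 0, 0.006, 0, 0, 0]
    - [0, 0, 0.006, 0, 0, 0]
    - [0, 0, 0.004, 0, 0, 0]
    - [0, 0, 0.003, 0, 0, 0]
    - [0, 0, 0, 0, 0, 0]
    - [0, 0, 0, 0, 0, 0]

```text
clock: 21.58
eef_pos: [600.0, -3.7, 30.4]
tcp_rot: [3.142, 0.001, -0.022]
contact_force: [0.5, 0.7, -6.7]
opening: 0.459
```

>>> arm_command:
  targets:
    - [0, 0, 0, 0, 0, 0]

```text
clock: 21.67
eef_pos: [600.3, -3.6, 30.8]
tcp_rot: [3.142, -0.0, -0.022]
contact_force: [0.4, -0.1, -5.8]
opening: 0.456
```

>>> arm_command:
  targets:
    - [0, 0.004, 0, 0, 0, 0]
    - [0, 0.004, 0, 0, 0, 0]
    - [0, 0.004, 0, 0, 0, 0]
    - [0, 0.004, 0, 0, 0, 0]
    - [0, 0.004, 0, 0, 0, 0]
    - [0, 0, 0, 0, 0, 0]
    - [0, 0, 0, 0, 0, 0]

```text
clock: 22.25
eef_pos: [600.0, -23.9, 30.9]
tcp_rot: [-3.142, -0.0, -0.023]
contact_force: [0.2, 2.9, -5.6]
opening: 0.461
```

>>> arm_command:
  targets:
    - [0, 0, 0, 0, 0, 0]

```text
clock: 22.33
eef_pos: [600.0, -23.6, 30.9]
tcp_rot: [-3.142, -0.0, -0.022]
contact_force: [1.1, 2.3, -4.6]
opening: 0.459
```

```bash
python3 look.py b5 150 120 140 105 130 110 160 120
```

```text
22.4333 [599.96784699 -23.41368186  30.83466013] [-3.14153833e+00 -3.33094369e-04 -2.20162757e-02] [ 0.45885542  2.47269575 -4.68492921] 0.45949219842721484
```

View pics/b5t.png

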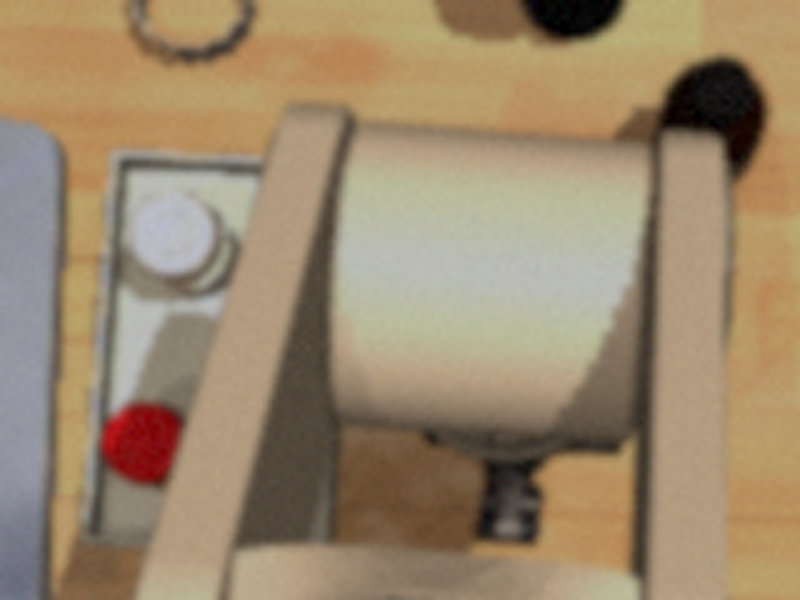

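View pics/b5s.png

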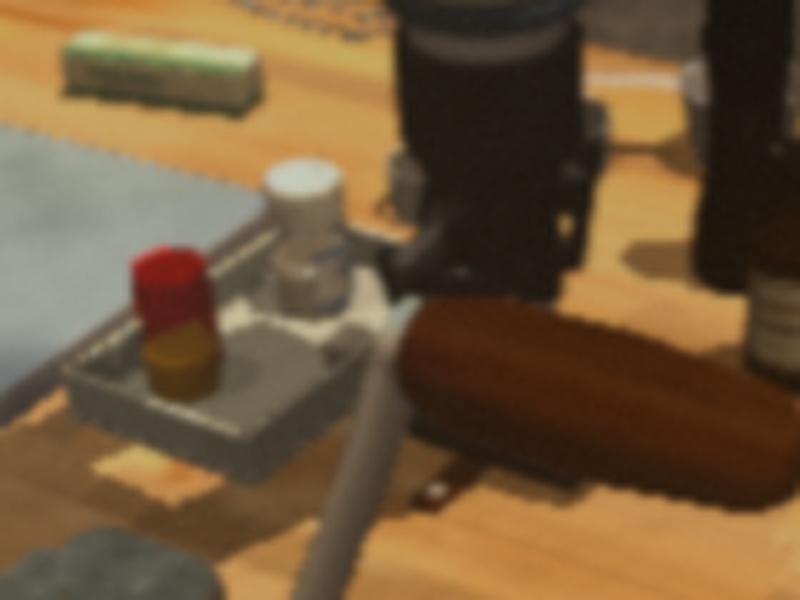

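>>> arm_command:
  targets:
    - [0, 0.006, 0, 0, 0, 0]
    - [0, 0.006, 0, 0, 0, 0]
    - [0, 0.006, 0, 0, 0, 0]
    - [0, 0.006, 0, 0, 0, 0]
    - [0, 0.006, 0, 0, 0, 0]
    - [0, 0.006, 0, 0, 0, 0]
    - [0, 0.006, 0, 0, 0, 0]
    - [0, 0.006, 0, 0, 0, 0]
    - [0, 0.006, 0, 0, 0, 0]
    - [0, 0, 0, 0, 0, 0]
    - [0, 0, 0, 0, 0, 0]

```text
clock: 23.35
eef_pos: [598.4, -78.0, 30.7]
tcp_rot: [3.142, 0.0, -0.023]
contact_force: [1.1, 3.4, -6.2]
opening: 0.454
```

```bash
python3 look.py b6 150 120 140 105 130 110 160 120
```

```text
23.45 [598.45414101 -77.46618641  30.69055364] [-3.14157486e+00  2.84268746e-04 -2.20374101e-02] [ 1.28907657  2.72571049 -5.17576794] 0.45638135619446896
```

View pics/b6t.png

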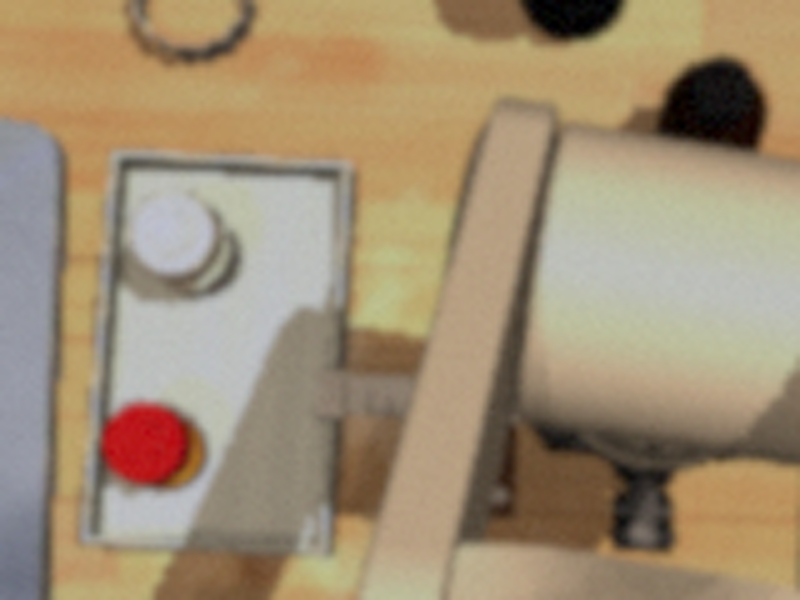

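View pics/b6s.png

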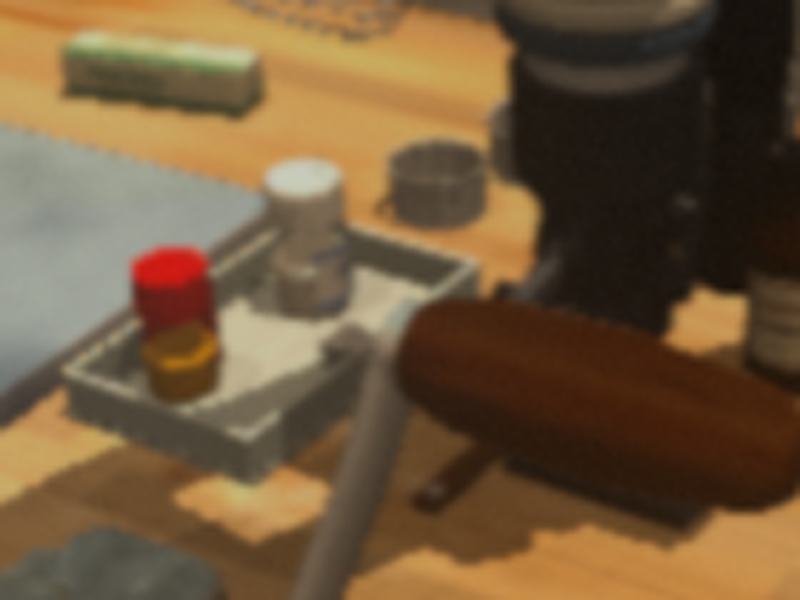

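>>> arm_command:
  targets:
    - [0, 0, 0.004, 0, 0, 0]
    - [0, 0, 0.003, 0, 0, 0]
    - [0, 0, 0.001, 0, 0, 0]
    - [0, 0, 0, 0, 0, 0]
    - [0, 0, 0, 0, 0, 0]

```text
clock: 23.87
eef_pos: [598.0, -77.3, 22.3]
tcp_rot: [3.142, 0.001, -0.022]
contact_force: [-0.7, 2.7, -6.0]
opening: 0.459
```

>>> arm_command:
  targets:
    - [0, 0, 0.001, 0, 0, 0]
    - [0, 0, 0, 0, 0, 0]

```text
clock: 24.03
eef_pos: [598.3, -77.4, 21.6]
tcp_rot: [-3.142, 0.001, -0.022]
contact_force: [-0.8, 2.4, -3.8]
opening: 0.458
```

>>> arm_command:
  targets:
    - [0, 0, 0.0007, 0, 0, 0]
    - [0, 0, 0, 0, 0, 0]

```text
clock: 24.2
eef_pos: [598.5, -77.5, 21.0]
tcp_rot: [-3.142, 0.0, -0.022]
contact_force: [0.1, 2.4, -5.3]
opening: 0.457
```

>>> arm_command:
  targets:
    - [0, -0.001, 0, 0, 0, 0]
    - [0, -0.001, 0, 0, 0, 0]
    - [0, -0.001, 0, 0, 0, 0]
    - [0, 0, 0, 0, 0, 0]

```text
clock: 24.53
eef_pos: [598.6, -74.3, 21.0]
tcp_rot: [-3.142, 0.0, -0.022]
contact_force: [-0.4, 3.0, -5.2]
opening: 0.453
```

>>> arm_command:
  targets:
    - [0, -0.001, 0, 0, 0, 0]
    - [0, 0, 0, 0, 0, 0]

```text
clock: 24.7
eef_pos: [598.7, -73.3, 21.1]
tcp_rot: [-3.142, 0.0, -0.022]
contact_force: [-1.0, 2.5, -5.8]
opening: 0.461
```

>>> arm_command:
  targets:
    - [0, -0.001, 0, 0, 0, 0]
    - [0, 0, 0, 0, 0, 0]

```text
clock: 24.87
eef_pos: [598.7, -72.4, 21.0]
tcp_rot: [-3.142, 0.0, -0.022]
contact_force: [-1.0, 2.6, -5.7]
opening: 0.461
```

>>> arm_command:
  targets:
    - [0, 0, 0.0007, 0, 0, 0]
    - [0, 0, 0, 0, 0, 0]

```text
clock: 25.03
eef_pos: [598.7, -72.3, 20.9]
tcp_rot: [-3.141, 0.0, -0.022]
contact_force: [-3.9, 4.3, 2.5]
opening: 0.458
```

>>> arm_command:
  targets:
    - [0, -0.001, 0, 0, 0, 0]
    - [0, 0, 0, 0, 0, 0]

```text
clock: 25.2
eef_pos: [599.0, -71.8, 20.9]
tcp_rot: [3.141, -0.001, -0.022]
contact_force: [-3.6, 0.6, 3.2]
opening: 0.458
```

>>> arm_command:
  targets:
    - [0, -0.001, 0, 0, 0, 0]
    - [0, 0, 0, 0, 0, 0]

```text
clock: 25.37
eef_pos: [599.3, -70.9, 20.9]
tcp_rot: [3.141, -0.001, -0.022]
contact_force: [-1.3, -1.9, 6.7]
opening: 0.459
```

>>> arm_command:
  targets:
    - [0, -0.0007, 0, 0, 0, 0]
    - [0, 0, 0, 0, 0, 0]

```text
clock: 25.53
eef_pos: [599.5, -70.3, 20.9]
tcp_rot: [3.141, -0.001, -0.022]
contact_force: [-2.7, -2.4, 5.7]
opening: 0.461
```

>>> arm_command:
  targets:
    - [0, 0, 0, 0, 0, 0]
    - [0, 0, 0, 0, 0, 0]
    - [0, 0, 0, 0, 0, 0]
    - [0, 0, 0, 0, 0, 0]
    - [0, 0, 0, 0, 0, 0]
    - [0, 0, -0.01, 0, 0, 0]
    - [0, 0, -0.02, 0, 0, 0]
    - [0, 0, -0.03, 0, 0, 0]
    - [0, 0, -0.03, 0, 0, 0]
    - [0, 0, -0.02, 0, 0, 0]
    - [0, 0, 0, 0, 0, 0]
  fingers: 0.066

```text
clock: 26.45
eef_pos: [601.7, -70.1, 135.8]
tcp_rot: [3.141, -0.008, -0.022]
contact_force: [0.6, -0.7, 0.4]
opening: 0.775
```

```bash
python3 look.py b7 150 120 140 105 130 110 160 120
```

```text
26.55 [599.39068959 -69.86346801 131.74702318] [ 3.14138931e+00 -2.42289397e-03 -2.19798511e-02] [-0.14780271 -0.38695746 -0.18506441] 0.7719768427853935
```

View pics/b7t.png

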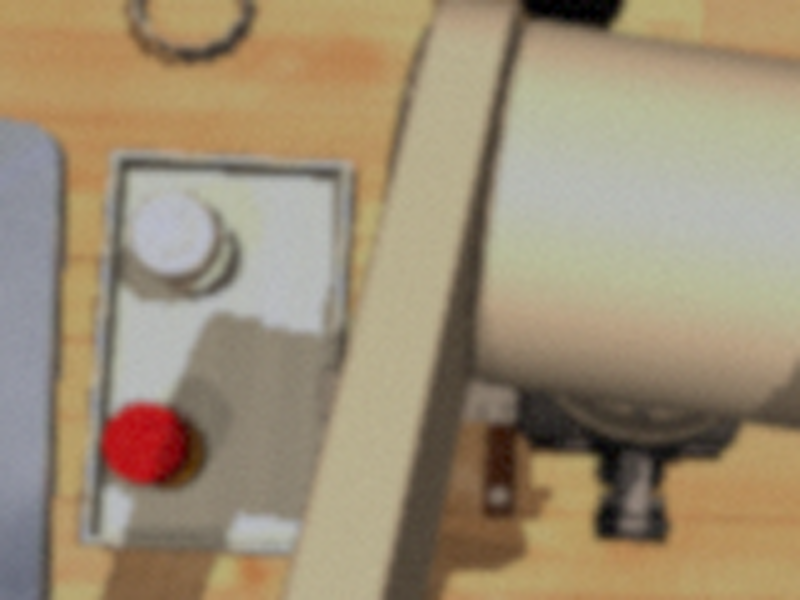

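View pics/b7s.png

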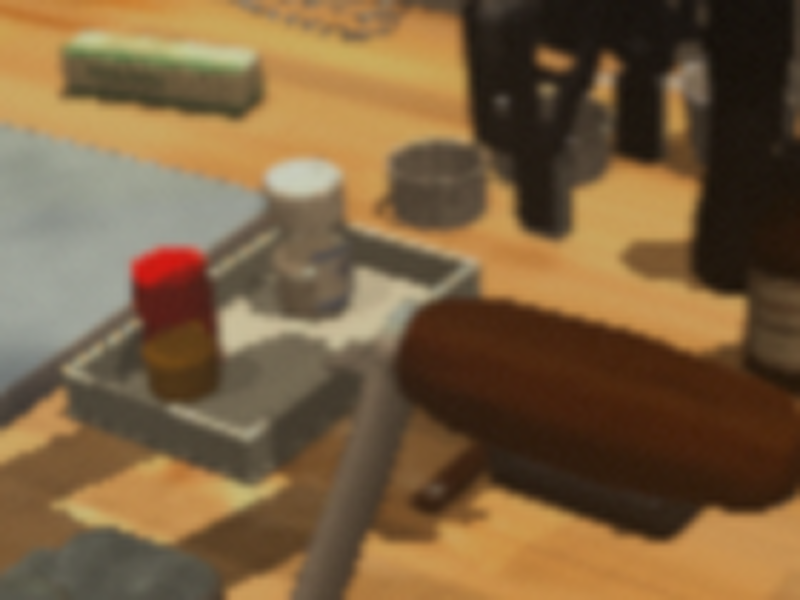

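>>> arm_command:
  targets:
    - [0, 0.04, -0.01, 0, 0, 0]
    - [0, 0.04, -0.01, 0, 0, 0]
    - [0, 0.04, -0.01, 0, 0, 0]
    - [0, 0.04, -0.01, 0, 0, 0]
    - [0, 0.04, 0, 0, 0, 0]
    - [0, 0.04, 0, 0, 0, 0]
    - [0, 0, 0, 0, 0, 0]
    - [0, 0, 0, 0, 0, 0]
  fingers: 0.0

```text
clock: 27.22
eef_pos: [592.3, -311.4, 168.7]
tcp_rot: [-3.141, 0.002, -0.025]
contact_force: [0.5, 0.6, 0.2]
opening: -0.001
```

```bash
python3 look.py b8 150 120 140 105 180 110 160 120
```

```text
27.3167 [ 592.6586477  -308.93223459  168.95567748] [-3.14010022e+00  2.18361976e-03 -2.24930544e-02] [ 0.21151383  0.75036562 -0.05552283] -0.002036288533328692
```

View pics/b8t.png

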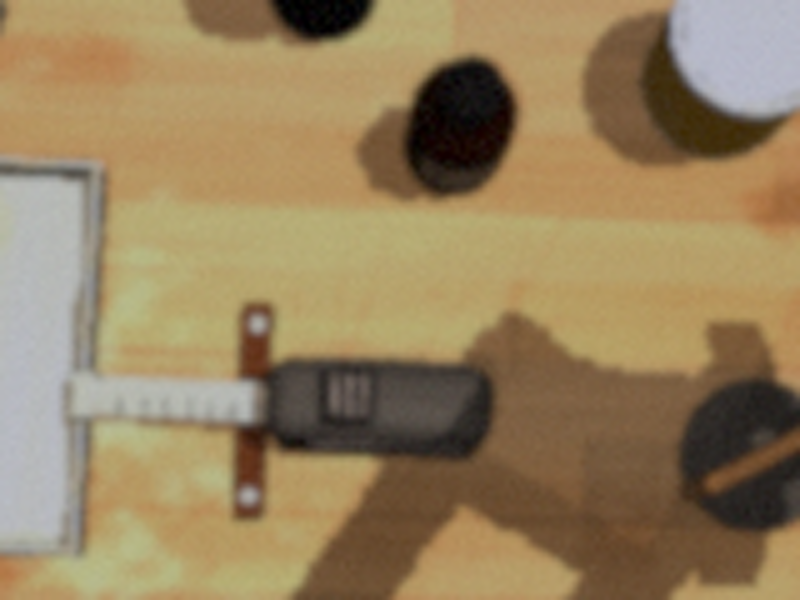

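Run:
```python
from h import *
import pickle
fs,ft=pickle.load(open('b8.pkl','rb'))
s=lambda u,v:(180+u/5,110+v/5)
print('lock',onz(ft,[s(348,395)],76),'front top',onz(ft,[s(268,405)],60),'front bottom vs batten', onz(ft,[s(272,370)],6),'lip outer',onz(ft,[s(66,398)],30),'batten far',onz(ft,[s(272,315),s(264,505)],6))
```

```text
lock [[598.00861905 -58.28960111  76.        ]] front top [[594.16153165 -23.75789412  60.        ]] front bottom vs batten [[615.71810507 -23.55744252   6.        ]] lip outer [[597.33324551  67.71327614  30.        ]] batten far [[641.37582551 -22.66677677   6.        ]
 [553.23862165 -22.05204636   6.        ]]
```

>>> arm_command:
  targets:
    - [0, -0.0314, 0, 0, 0, 0]
    - [0, -0.0314, 0, 0, 0, 0]
    - [0, -0.0314, 0, 0, 0, 0]
    - [0, -0.0314, 0, 0, 0, 0]
    - [0, -0.0314, 0, 0, 0, 0]
    - [0, -0.0314, 0, 0, 0, 0]
    - [0, -0.0314, 0, 0, 0, 0]
    - [0, -0.0314, 0, 0, 0, 0]
    - [0, 0, 0.02, 0, 0, 0]
    - [0, 0, 0.02, 0, 0, 0]
    - [0, 0, 0.02, 0, 0, 0]
    - [0, 0, 0.01, 0, 0, 0]
    - [0, 0, 0, 0, 0, 0]
    - [0, 0, 0, 0, 0, 0]

```text
clock: 28.48
eef_pos: [598.5, -57.8, 100.1]
tcp_rot: [-3.141, 0.001, -0.021]
contact_force: [-0.2, 1.5, 0.2]
opening: 0.001
```

>>> arm_command:
  targets:
    - [0, 0, 0, 0, 0, 0]

```text
clock: 28.57
eef_pos: [599.5, -58.3, 101.2]
tcp_rot: [3.142, -0.001, -0.022]
contact_force: [0.5, 0.1, 0.7]
opening: 0.002
```

>>> arm_command:
  targets:
    - [0, 0, 0, 0, 0, 0]

```text
clock: 28.65
eef_pos: [599.8, -58.6, 101.6]
tcp_rot: [3.141, -0.002, -0.022]
contact_force: [0.1, -0.3, 0.2]
opening: -0.003
```

On target. Descend to just above the button, then press gradually.

>>> arm_command:
  targets:
    - [0, 0, 0.01, 0, 0, 0]
    - [0, 0, 0.008, 0, 0, 0]
    - [0, 0, 0.005, 0, 0, 0]
    - [0, 0, 0, 0, 0, 0]
    - [0, 0, 0, 0, 0, 0]

```text
clock: 29.07
eef_pos: [598.6, -58.7, 76.7]
tcp_rot: [-3.141, 0.001, -0.022]
contact_force: [-0.1, -0.2, -0.7]
opening: 0.002
```

>>> arm_command:
  targets:
    - [0, 0, 0.001, 0, 0, 0]
    - [0, 0, 0.001, 0, 0, 0]
    - [0, 0, 0.001, 0, 0, 0]
    - [0, 0, 0, 0, 0, 0]

```text
clock: 29.4
eef_pos: [599.2, -58.7, 74.5]
tcp_rot: [3.142, -0.0, -0.022]
contact_force: [-0.4, -0.8, 1.6]
opening: 0.004
```

>>> arm_command:
  targets:
    - [0, 0, 0.001, 0, 0, 0]
    - [0, 0, 0.001, 0, 0, 0]
    - [0, 0, 0, 0, 0, 0]

```text
clock: 29.65
eef_pos: [599.2, -58.7, 72.4]
tcp_rot: [3.142, -0.0, -0.022]
contact_force: [-0.2, -0.6, 2.6]
opening: -0.001
```

>>> arm_command:
  targets:
    - [0, 0, 0.001, 0, 0, 0]
    - [0, 0, 0.001, 0, 0, 0]
    - [0, 0, 0, 0, 0, 0]

```text
clock: 29.9
eef_pos: [599.1, -58.6, 70.2]
tcp_rot: [3.142, -0.0, -0.022]
contact_force: [-0.5, -0.1, 2.3]
opening: -0.001
```

>>> arm_command:
  targets:
    - [0, 0, 0.001, 0, 0, 0]
    - [0, 0, 0, 0, 0, 0]

```text
clock: 30.07
eef_pos: [599.3, -58.6, 70.0]
tcp_rot: [3.142, -0.0, -0.022]
contact_force: [-1.8, -0.1, 9.6]
opening: -0.003
```

>>> arm_command:
  targets:
    - [0, 0, 0.0007, 0, 0, 0]
    - [0, 0, 0, 0, 0, 0]

```text
clock: 30.23
eef_pos: [599.3, -58.6, 69.9]
tcp_rot: [3.142, -0.001, -0.022]
contact_force: [-4.6, 0.1, 16.8]
opening: 0.002
```

>>> arm_command:
  targets:
    - [0, 0, 0, 0, 0, 0]
    - [0, 0, -0.01, 0, 0, 0]
    - [0, 0, -0.03, 0, 0, 0]
    - [0, 0, -0.03, 0, 0, 0]
    - [0, 0.03, -0.01, 0, 0, 0]
    - [0, 0.04, 0, 0, 0, 0]
    - [0, 0.04, 0, 0, 0, 0]
    - [0, 0.04, 0, 0, 0, 0]
    - [0, 0.04, 0, 0, 0, 0]
    - [0, 0.04, 0, 0, 0, 0]
    - [0, 0.02, 0, 0, 0, 0]
    - [0, 0, 0, 0, 0, 0]
    - [0, 0, 0, 0, 0, 0]
  fingers: 0.06

```text
clock: 31.32
eef_pos: [592.8, -309.4, 148.2]
tcp_rot: [-3.141, 0.001, -0.024]
contact_force: [0.0, 0.4, 0.1]
opening: 0.704
```

```bash
python3 look.py c1 150 120 140 105 180 110 160 120
```

```text
31.4167 [ 593.11673987 -307.56857924  148.32690581] [-3.14066599e+00  1.02935719e-03 -2.19358735e-02] [ 0.59984364  0.22100996 -0.37668117] 0.704829815950738
```

View pics/c1t.png

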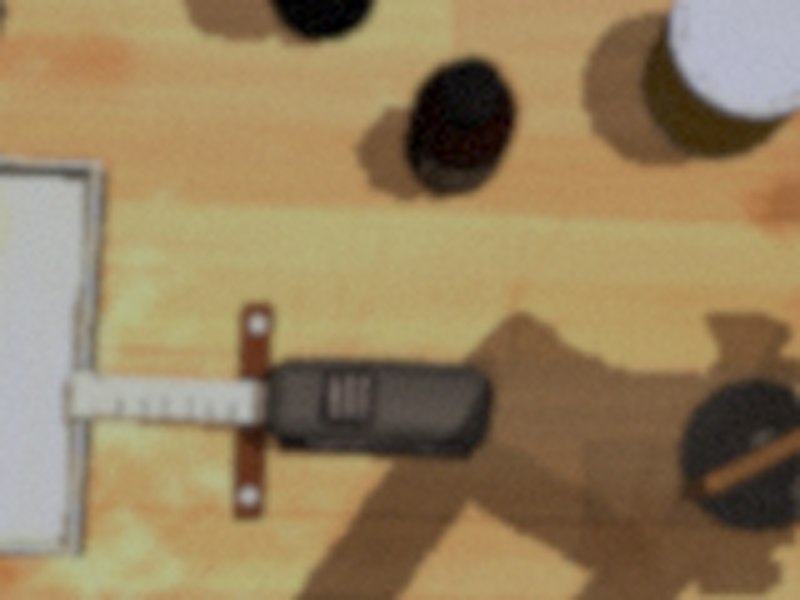

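View pics/c1s.png

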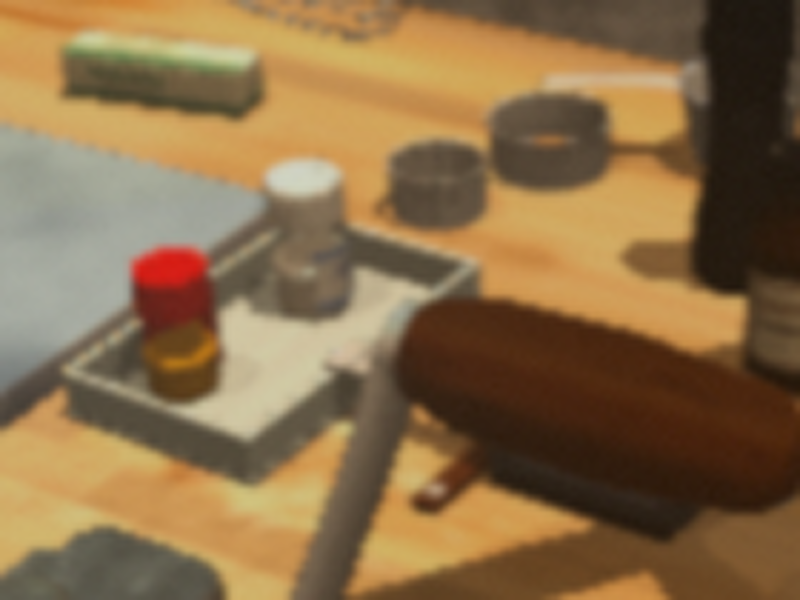

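>>> arm_command:
  targets:
    - [0, -0.0298, 0, 0, 0, 0]
    - [0, -0.0298, 0, 0, 0, 0]
    - [0, -0.0298, 0, 0, 0, 0]
    - [0, -0.0298, 0, 0, 0, 0]
    - [0, -0.0298, 0, 0, 0, 0]
    - [0, -0.0298, 0, 0, 0, 0]
    - [0, -0.0298, 0, 0, 0, 0]
    - [0, -0.0298, 0, 0, 0, 0]
    - [0, 0, 0.02, 0, 0, 0]
    - [0, 0, 0.02, 0, 0, 0]
    - [0, 0, 0, 0, 0, 0]
    - [0, 0, 0, 0, 0, 0]
    - [0, 0, 0, 0, 0, 0]

```text
clock: 32.5
eef_pos: [599.0, -69.7, 109.5]
tcp_rot: [-3.142, -0.0, -0.021]
contact_force: [0.4, -0.6, 0.2]
opening: 0.703
```

>>> arm_command:
  targets:
    - [0, 0, 0.02, 0, 0, 0]
    - [0, 0, 0.02, 0, 0, 0]
    - [0, 0, 0.02, 0, 0, 0]
    - [0, 0, 0.015, 0, 0, 0]
    - [0, 0, 0.01, 0, 0, 0]
    - [0, 0, 0.002, 0, 0, 0]
    - [0, 0, 0, 0, 0, 0]
    - [0, 0, 0, 0, 0, 0]

```text
clock: 33.17
eef_pos: [599.6, -70.4, 22.7]
tcp_rot: [3.141, -0.001, -0.022]
contact_force: [0.1, -0.3, -0.2]
opening: 0.704
```

>>> arm_command:
  targets:
    - [0, 0, 0, 0, 0, 0]
    - [0, 0, 0, 0, 0, 0]
    - [0, 0, 0, 0, 0, 0]
    - [0, 0, 0, 0, 0, 0]
    - [0, 0, 0, 0, 0, 0]
    - [0, 0, 0, 0, 0, 0]
    - [0, 0, 0, 0, 0, 0]
    - [0, 0, 0, 0, 0, 0]
    - [0, 0, 0, 0, 0, 0]
    - [0, 0, 0, 0, 0, 0]
  fingers: 0.02

```text
clock: 34.0
eef_pos: [599.6, -70.3, 23.0]
tcp_rot: [3.141, -0.002, -0.022]
contact_force: [-1.5, -0.2, 6.0]
opening: 0.465
```

>>> arm_command:
  targets:
    - [0, 0, -0.003, 0, 0, 0]
    - [0, 0, -0.004, 0, 0, 0]
    - [0, 0, -0.003, 0, 0, 0]
    - [0, -0.003, 0, 0, 0, 0]
    - [0, 0, 0, 0, 0, 0]

```text
clock: 34.42
eef_pos: [598.8, -66.8, 31.8]
tcp_rot: [-3.142, -0.0, -0.022]
contact_force: [-0.3, 0.5, -6.0]
opening: 0.458
```

>>> arm_command:
  targets:
    - [0, 0, -0.008, 0, 0, 0]
    - [0, 0, -0.008, 0, 0, 0]
    - [0, 0, -0.006, 0, 0, 0]
    - [0, 0, 0, 0, 0, 0]
    - [0, 0, 0, 0, 0, 0]

```text
clock: 34.83
eef_pos: [599.4, -67.3, 54.5]
tcp_rot: [3.141, -0.002, -0.022]
contact_force: [-0.5, -0.4, -4.6]
opening: 0.461
```

```bash
python3 look.py c2 150 120 140 105 130 110 160 120
```

```text
34.9333 [598.70814322 -67.26040206  53.67784325] [ 3.14156105e+00  6.96027096e-07 -2.20820952e-02] [-0.28247692 -0.14184909 -6.67170327] 0.45612163546951584
```

View pics/c2t.png

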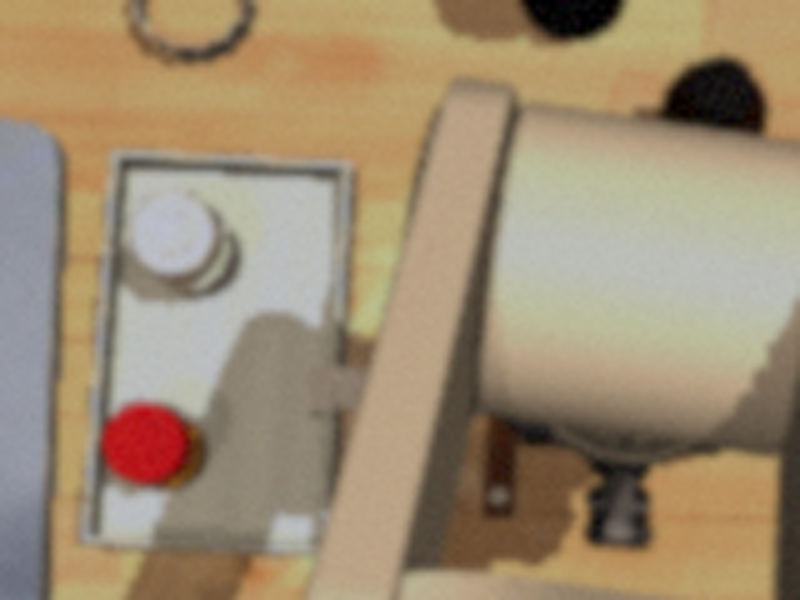

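View pics/c2s.png

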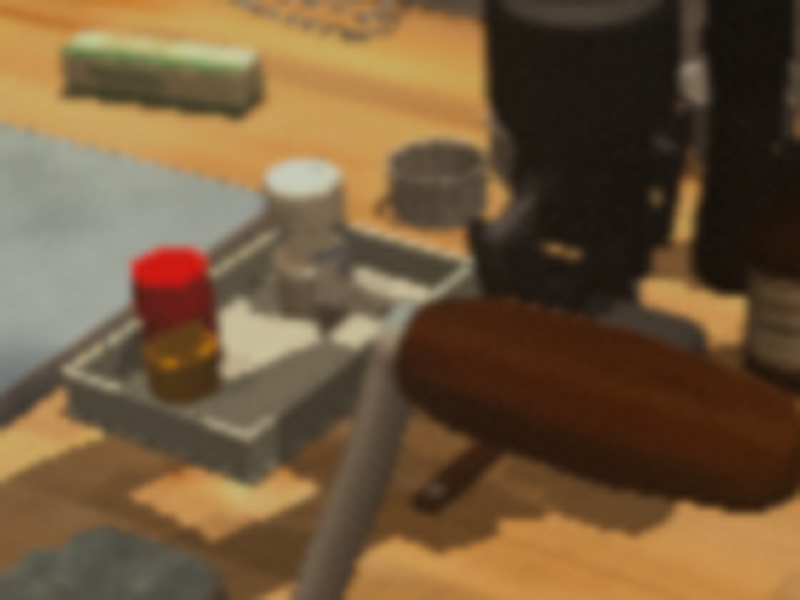

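>>> arm_command:
  targets:
    - [0, 0.0093, 0, 0, 0, 0]
    - [0, 0.0093, 0, 0, 0, 0]
    - [-0.0157, 0.0093, 0, 0, 0, 0]
    - [-0.0157, 0.0093, 0, 0, 0, 0]
    - [-0.0157, 0.0093, 0, 0, 0, 0]
    - [-0.0157, 0.0093, 0, 0, 0, 0]
    - [-0.0157, 0.0093, 0, 0, 0, 0]
    - [-0.0157, 0.0093, 0, 0, 0, 0]
    - [-0.0157, 0.0093, 0, 0, 0, 0]
    - [-0.0157, 0.0088, 0, 0, 0, 0]
    - [-0.0157, 0, 0, 0, 0, 0]
    - [-0.0157, 0, 0, 0, 0, 0]
    - [0, 0, 0, 0, 0, -0.0873]
    - [0, 0, 0, 0, 0, -0.0873]
    - [0, 0, 0, 0, 0, -0.0873]
    - [0, 0, 0, 0, 0, 0]
    - [0, 0, 0, 0, 0, 0]

```text
clock: 36.35
eef_pos: [439.8, -156.8, 53.7]
tcp_rot: [3.141, -0.0, 0.237]
contact_force: [0.6, 0.7, -5.7]
opening: 0.456
```

```bash
python3 look.py c3 150 160 160 120 170 180 200 150
```

```text
36.45 [ 439.83938889 -156.56841679   53.61738761] [ 3.14153219e+00 -3.70142809e-05  2.36950936e-01] [ 0.17903271 -0.06704319 -6.39009321] 0.45751848086007946
```

View pics/c3t.png

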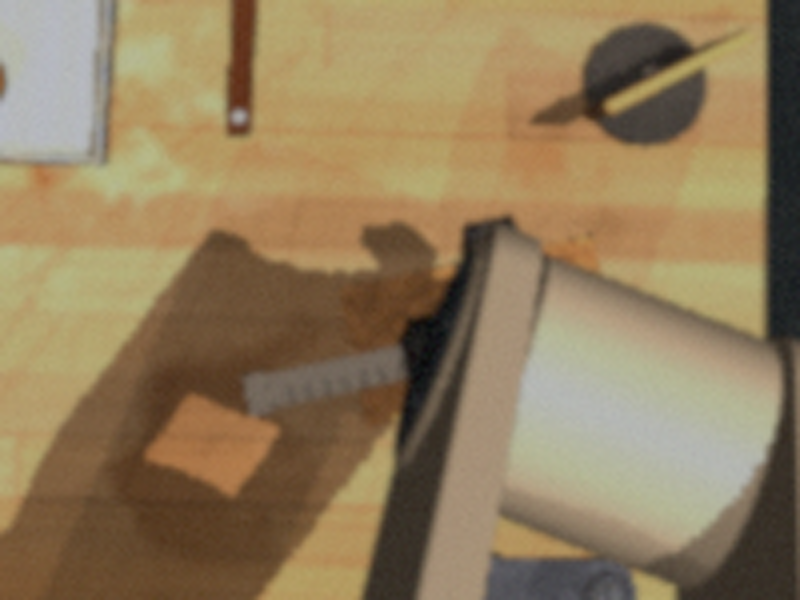

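View pics/c3s.png

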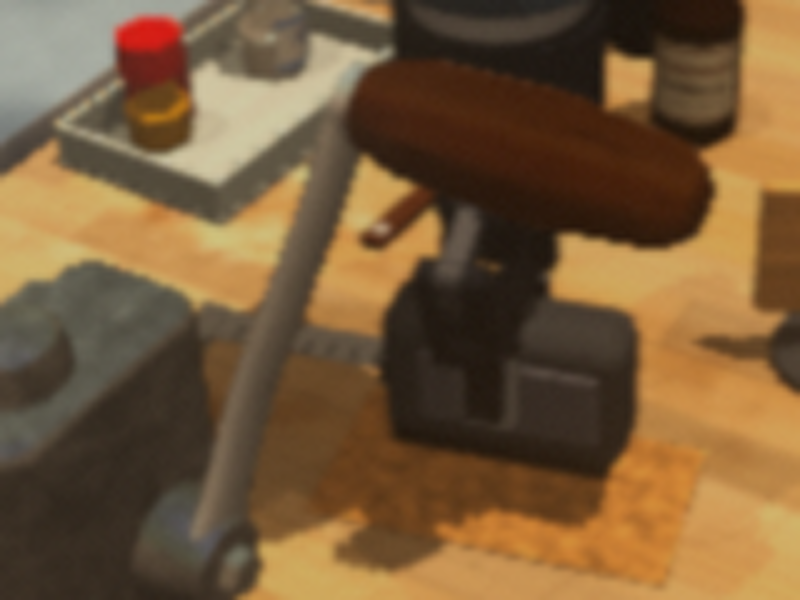

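>>> arm_command:
  targets:
    - [0, 0, 0.01, 0, 0, 0]
    - [0, 0, 0.008, 0, 0, 0]
    - [0, 0, 0.005, 0, 0, 0]
    - [0, 0, 0.003, 0, 0, 0]
    - [0, 0, 0.001, 0, 0, 0]
    - [0, 0, 0, 0, 0, 0]
    - [0, 0, 0, 0, 0, 0]

```text
clock: 37.03
eef_pos: [439.9, -156.2, 26.6]
tcp_rot: [-3.142, 0.0, 0.24]
contact_force: [0.7, 1.1, -4.3]
opening: 0.461
```

>>> arm_command:
  targets:
    - [0, 0, 0.001, 0, 0, 0]
    - [0, 0, 0, 0, 0, 0]

```text
clock: 37.2
eef_pos: [440.0, -156.3, 25.8]
tcp_rot: [3.141, -0.0, 0.24]
contact_force: [0.1, -0.2, -5.2]
opening: 0.463
```

>>> arm_command:
  targets:
    - [0, 0, 0.0007, 0, 0, 0]
    - [0, 0, 0, 0, 0, 0]

```text
clock: 37.37
eef_pos: [439.9, -156.3, 25.0]
tcp_rot: [3.141, -0.0, 0.24]
contact_force: [0.1, 0.2, -5.4]
opening: 0.46
```

>>> arm_command:
  targets:
    - [0, 0, 0.0007, 0, 0, 0]
    - [0, 0, 0, 0, 0, 0]

```text
clock: 37.53
eef_pos: [440.0, -156.3, 25.0]
tcp_rot: [3.141, -0.0, 0.24]
contact_force: [-2.5, 0.3, 7.1]
opening: 0.458
```

>>> arm_command:
  targets:
    - [0, 0, 0.0006, 0, 0, 0]
    - [0, 0, 0, 0, 0, 0]

```text
clock: 37.7
eef_pos: [439.9, -156.3, 24.9]
tcp_rot: [3.141, -0.0, 0.24]
contact_force: [-7.0, 1.9, 18.6]
opening: 0.462
```

>>> arm_command:
  targets:
    - [0, 0, -0.0008, 0, 0, 0]
    - [0, 0, 0, 0, 0, 0]
    - [0, 0, 0, 0, 0, 0]
    - [0, 0, 0, 0, 0, 0]
    - [0, 0, 0, 0, 0, 0]
    - [0, 0, -0.01, 0, 0, 0]
    - [0, 0, -0.02, 0, 0, 0]
    - [0, 0, -0.03, 0, 0, 0]
    - [0, 0, -0.03, 0, 0, 0]
    - [0, 0, -0.03, 0, 0, 0]
    - [0, 0, -0.03, 0, 0, 0]
    - [0, 0, -0.02, 0, 0, 0]
    - [0.03, 0, 0, 0, 0, 0]
    - [0.03, 0, 0, 0, 0, 0]
    - [0.03, 0, 0, 0, 0, 0]
    - [0.03, 0, 0, 0, 0, 0]
    - [0.03, 0, 0, 0, 0, 0]
    - [0, 0, 0, 0, 0, 0]
    - [0, 0, 0, 0, 0, 0]
  fingers: 0.062

```text
clock: 39.28
eef_pos: [586.2, -120.1, 194.6]
tcp_rot: [-3.142, 0.0, 0.241]
contact_force: [-0.5, -0.4, -0.2]
opening: 0.724
```

```bash
python3 look.py c4 150 160 160 120 170 180 200 150
```

```text
39.3833 [ 584.39626339 -120.54585397  194.42137741] [-3.14113126e+00  1.29345533e-03  2.40105201e-01] [-0.08275702 -0.53845424  0.15472455] 0.7235541115971622
```

View pics/c4t.png

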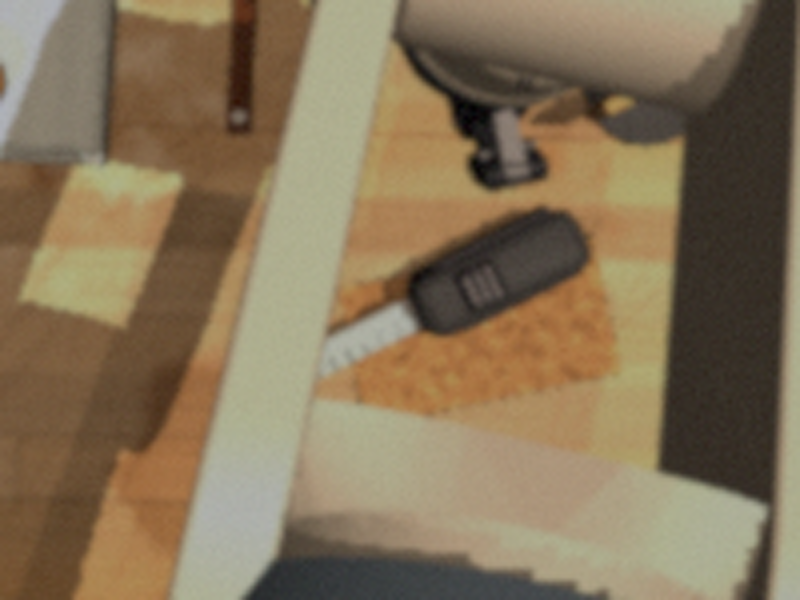

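View pics/c4s.png

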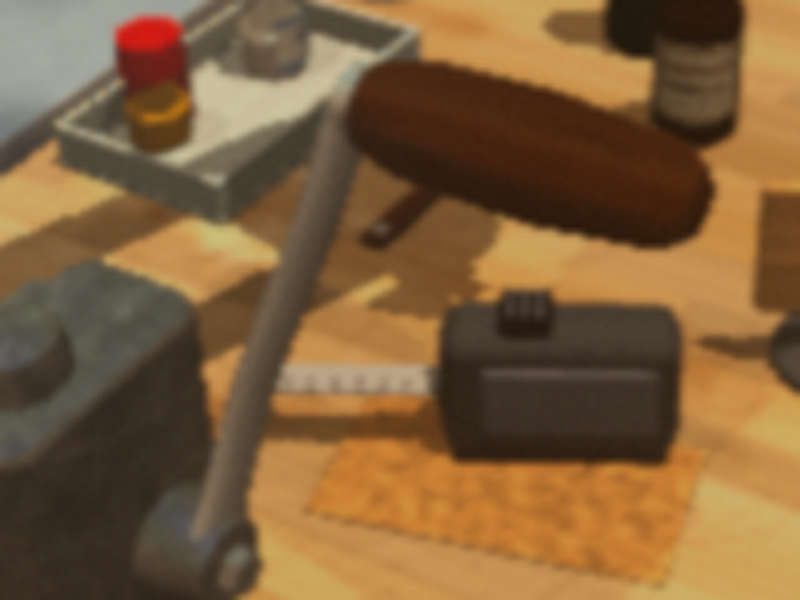

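```bash
cat > tp.py <<'E'
from h import *
import pickle,sys
fs,ft=pickle.load(open(sys.argv[1]+'.pkl','rb'))
x0,y0,x1,y1=[int(v) for v in sys.argv[2:6]]
h=cv2.cvtColor(ft['image'],cv2.COLOR_BGR2HSV).astype(int)
m=np.zeros(h.shape[:2],np.uint8);roi=(slice(y0,y1),slice(x0,x1))
m[roi]=((h[...,2]<95)&(h[...,1]<110))[roi]
n,l,s,c=cv2.connectedComponentsWithStats(m);i=1+np.argmax(s[1:,4])
ys,xs=np.nonzero(l==i);rr=cv2.minAreaRect(np.c_[xs,ys].astype(np.float32));b=cv2.boxPoints(rr)
P=onz(ft,b,64);e=np.roll(P,-1,0)-P;print(P.mean(0),np.linalg.norm(e,axis=1),np.arctan2(e[:,1],e[:,0]))
k=np.argmax(np.linalg.norm(e,axis=1));a=np.arctan2(e[k,1],e[k,0])%np.pi
u=np.array([np.cos(a),np.sin(a)])
print('yaw',a)
if len(sys.argv)>6:
    L=onz(ft,[[float(sys.argv[6]),float(sys.argv[7])]],72)[0];print('lock',L,'centre',L[:2]-14*u)
E
python3 tp.py c4 268 222 322 266 290.5 252; python3 - <<'E'
E
python3 tp.py f0 268 240 325 280
```

```text
[ 476.36417544 -157.14736032   64.        ] [100.48177912  39.16440398 100.13928324  38.83821453] [-1.08453375 -2.65601055  2.05378876  0.49440879]
yaw 2.0570589048428527
lock [ 466.62439053 -149.3849424    72.        ] centre [ 473.16693995 -161.76214108]
[ 452.04134974 -161.66085728   64.        ] [100.1262006   39.48020664  99.71338515  39.23832943] [-1.31565398 -2.89261388  1.82351679  0.25946901]
yaw 1.8259386756870002
```

>>> arm_command:
  targets:
    - [0, 0, 0, 0, 0, -0.12]
    - [0, 0, 0, 0, 0, -0.12]
    - [-0.0192, -0.0028, 0, 0, 0, 0]
    - [-0.0192, -0.0028, 0, 0, 0, 0]
    - [-0.0192, -0.0028, 0, 0, 0, 0]
    - [-0.0192, -0.0028, 0, 0, 0, 0]
    - [-0.0192, -0.0028, 0, 0, 0, 0]
    - [-0.0192, -0.0028, 0, 0, 0, 0]
    - [0, 0, 0.02, 0, 0, 0]
    - [0, 0, 0.02, 0, 0, 0]
    - [0, 0, 0.02, 0, 0, 0]
    - [0, 0, 0.02, 0, 0, 0]
    - [0, 0, 0, 0, 0, 0]
    - [0, 0, 0, 0, 0, 0]

```text
clock: 40.55
eef_pos: [474.0, -158.8, 114.3]
tcp_rot: [-3.14, 0.002, 0.479]
contact_force: [0.3, -0.1, -0.1]
opening: 0.728
```

```bash
python3 look.py c5 170 170 140 105 170 180 200 150;python3 - <<'E'
from h import *
import pickle
fs,ft=pickle.load(open('c5.pkl','rb'))
p=proj(fs,[[475.5,-160.5,64],[469,-148,72]]);print((p-[170,170])*800/140)
E
```

```text
40.65 [ 475.70916529 -159.21035473  115.64875642] [ 3.14078147e+00 -7.55248468e-04  4.79471025e-01] [ 1.07117606  0.88551965 -0.41509645] 0.7255532449741321
[[526.49262594 310.50036956]
 [486.6412581  291.9920709 ]]
```

View pics/c5s.png

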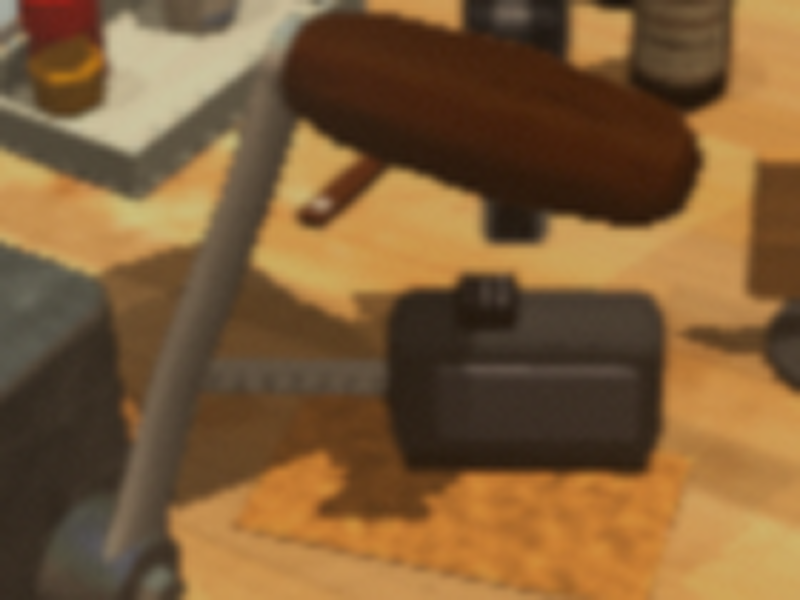

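>>> arm_command:
  targets:
    - [0, 0, 0.02, 0, 0, 0]
    - [0, 0, 0.02, 0, 0, 0]
    - [0, 0, 0.02, 0, 0, 0]
    - [0, 0, 0.015, 0, 0, 0]
    - [0, 0, 0.01, 0, 0, 0]
    - [0, 0, 0.006, 0, 0, 0]
    - [0, 0, 0, 0, 0, 0]
    - [0, 0, 0, 0, 0, 0]

```text
clock: 41.32
eef_pos: [476.1, -159.1, 24.1]
tcp_rot: [3.141, -0.001, 0.48]
contact_force: [0.1, -0.1, -0.2]
opening: 0.728
```

>>> arm_command:
  targets:
    - [0, 0, 0, 0, 0, 0]
    - [0, 0, 0, 0, 0, 0]
    - [0, 0, 0, 0, 0, 0]
    - [0, 0, 0, 0, 0, 0]
    - [0, 0, 0, 0, 0, 0]
    - [0, 0, 0, 0, 0, 0]
    - [0, 0, 0, 0, 0, 0]
    - [0, 0, 0, 0, 0, 0]
    - [0, 0, 0, 0, 0, 0]
  fingers: 0.02

```text
clock: 42.07
eef_pos: [476.1, -159.1, 24.5]
tcp_rot: [3.141, -0.001, 0.48]
contact_force: [-0.9, -0.4, 7.0]
opening: 0.462
```

>>> arm_command:
  targets:
    - [0, 0, -0.005, 0, 0, 0]
    - [0, 0, -0.007, 0, 0, 0]
    - [0, 0, 0, 0, 0, 0]
    - [0, 0, 0, 0, 0, 0]

```text
clock: 42.4
eef_pos: [475.9, -159.0, 36.0]
tcp_rot: [3.141, -0.001, 0.48]
contact_force: [0.6, 0.5, -6.5]
opening: 0.455
```

```bash
python3 look.py c6 170 170 140 105 170 180 200 150
```

```text
42.5 [ 475.49806067 -158.83081324   35.45308408] [-3.14156934e+00  2.84760014e-05  4.79925199e-01] [-0.10386705  0.39228598 -6.05105941] 0.4615210789998576
```

View pics/c6s.png

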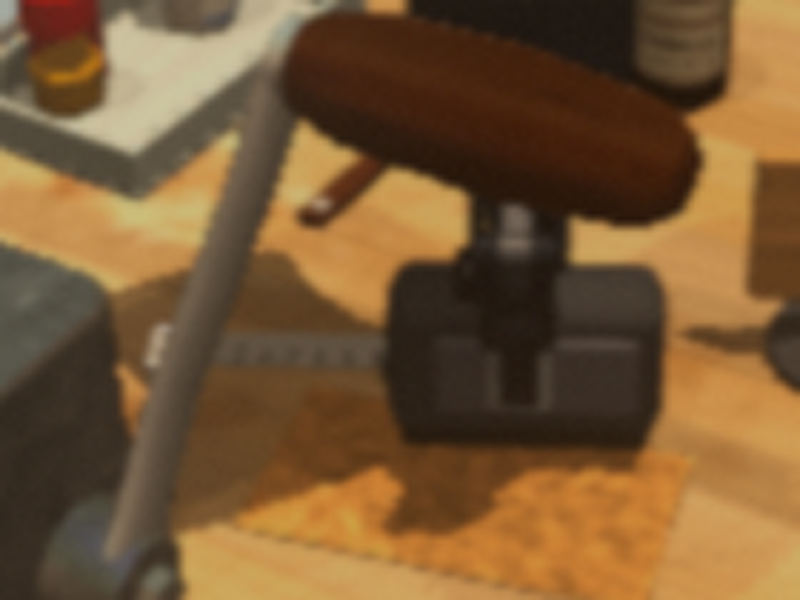

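View pics/c6t.png

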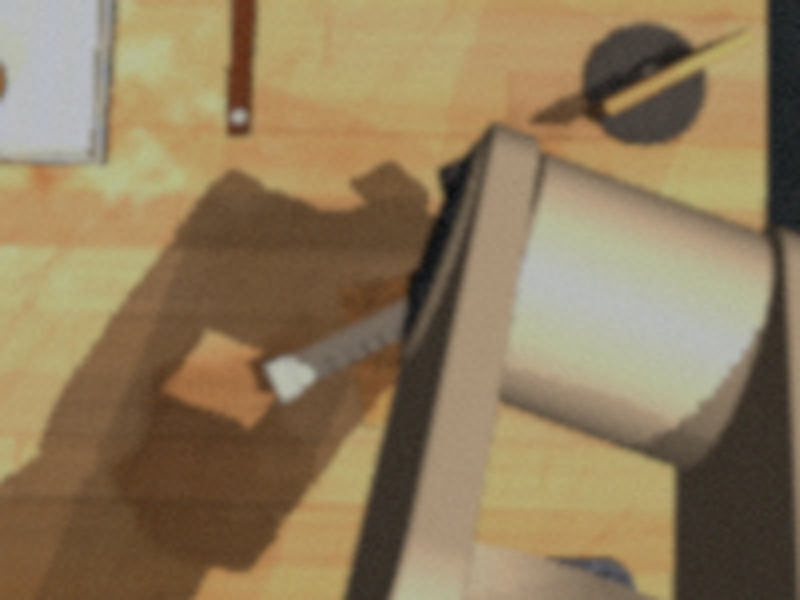

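>>> arm_command:
  targets:
    - [0, 0, 0, 0, 0, 0.12]
    - [0, 0, 0, 0, 0, 0.12]
    - [-0.0086, -0.0028, 0, 0, 0, 0]
    - [-0.0086, -0.0028, 0, 0, 0, 0]
    - [-0.0086, -0.0028, 0, 0, 0, 0]
    - [-0.0086, -0.0028, 0, 0, 0, 0]
    - [0, 0, 0, 0, 0, 0]
    - [0, 0, 0.005, 0, 0, 0]
    - [0, 0, 0.003, 0, 0, 0]
    - [0, 0, 0, 0, 0, 0]
    - [0, 0, 0, 0, 0, 0]

```text
clock: 43.42
eef_pos: [439.8, -156.2, 27.2]
tcp_rot: [-3.141, 0.0, 0.24]
contact_force: [-0.8, -0.6, -5.5]
opening: 0.457
```

>>> arm_command:
  targets:
    - [0, 0, 0.001, 0, 0, 0]
    - [0, 0, 0, 0, 0, 0]

```text
clock: 43.58
eef_pos: [439.7, -156.2, 26.3]
tcp_rot: [3.142, -0.0, 0.24]
contact_force: [-0.5, -0.7, -4.9]
opening: 0.459
```

>>> arm_command:
  targets:
    - [0, 0, 0.0007, 0, 0, 0]
    - [0, 0, 0, 0, 0, 0]

```text
clock: 43.75
eef_pos: [439.6, -156.2, 25.7]
tcp_rot: [-3.142, -0.0, 0.24]
contact_force: [-0.2, -0.5, -5.9]
opening: 0.463
```

>>> arm_command:
  targets:
    - [0, 0, 0.0008, 0, 0, 0]
    - [0, 0, 0, 0, 0, 0]

```text
clock: 43.92
eef_pos: [439.5, -156.1, 24.9]
tcp_rot: [-3.142, 0.0, 0.24]
contact_force: [-1.1, -0.2, -5.1]
opening: 0.46
```

>>> arm_command:
  targets:
    - [0, 0, 0.0008, 0, 0, 0]
    - [0, 0, 0, 0, 0, 0]

```text
clock: 44.08
eef_pos: [439.6, -156.2, 24.6]
tcp_rot: [3.142, -0.0, 0.24]
contact_force: [-1.7, 0.5, 2.7]
opening: 0.458
```

>>> arm_command:
  targets:
    - [0, 0, 0, 0, 0, 0]
    - [0, 0, 0, 0, 0, 0]
    - [0, 0, 0, 0, 0, 0]
    - [0, 0, 0, 0, 0, 0]
    - [0, 0, 0, 0, 0, 0]
    - [0, 0, -0.01, 0, 0, 0]
    - [0, 0, -0.02, 0, 0, 0]
    - [0, 0, -0.03, 0, 0, 0]
    - [0, 0, -0.03, 0, 0, 0]
    - [0, 0, -0.03, 0, 0, 0]
    - [0, 0, -0.03, 0, 0, 0]
    - [0, 0, -0.02, 0, 0, 0]
    - [0, 0, 0, 0, 0, 0]
  fingers: 0.062

```text
clock: 45.17
eef_pos: [441.9, -157.0, 199.1]
tcp_rot: [3.137, -0.006, 0.24]
contact_force: [0.2, -0.1, -0.0]
opening: 0.725
```

```bash
python3 look.py c7 170 170 140 105
```

```text
45.2667 [ 439.86026346 -156.27864769  195.29774891] [ 3.14030166e+00 -1.94737514e-03  2.39974721e-01] [-1.21283675  0.11944718 -1.04432911] 0.7267310732649291
```

View pics/c7s.png

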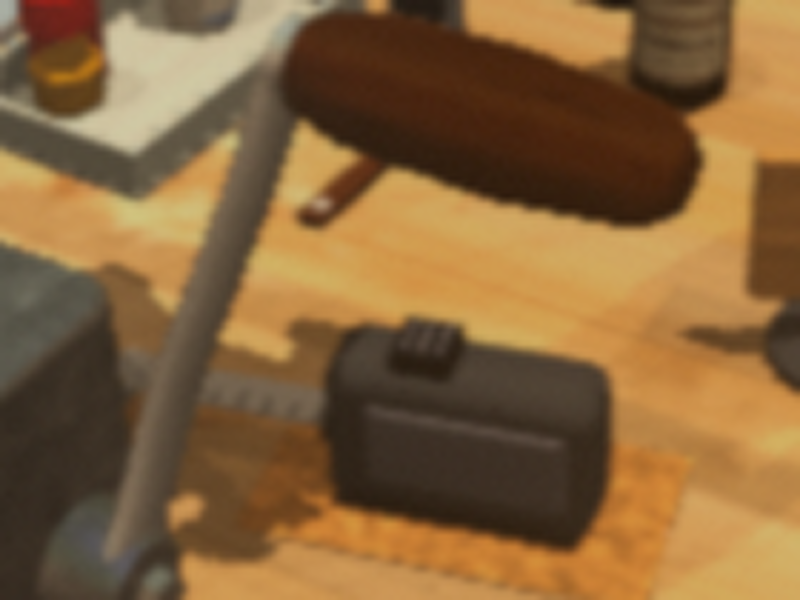

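>>> arm_command:
  targets:
    - [0.0196, 0.0208, 0, 0, 0, 0]
    - [0.0196, 0.0208, 0, 0, 0, 0]
    - [0.0196, 0.0208, 0, 0, 0, 0]
    - [0.0196, 0.0208, 0, 0, 0, 0]
    - [0.0196, 0.0208, 0, 0, 0, 0]
    - [0.0196, 0.0208, 0, 0, 0, 0]
    - [0, 0, 0, 0, 0, 0.1185]
    - [0, 0, 0, 0, 0, 0.1185]
    - [0, 0, 0, 0, 0, 0.1185]
    - [0, 0, 0, 0, 0, 0.1185]
    - [0, 0, 0, 0, 0, 0.1185]
    - [0, 0, 0, 0, 0, 0.1185]
    - [0, 0, 0, 0, 0, 0.1185]
    - [0, 0, 0, 0, 0, 0.1185]
    - [0, 0, 0, 0, 0, 0.1185]
    - [0, 0, 0, 0, 0, 0.1185]
    - [0, 0, 0, 0, 0, 0.1185]
    - [0, 0, 0, 0, 0, 0.1185]
    - [0, 0, 0, 0, 0, 0]
    - [0, 0, 0, 0, 0, 0]
  fingers: 0.04

```text
clock: 46.93
eef_pos: [582.7, -249.1, 192.8]
tcp_rot: [3.14, 0.002, -1.178]
contact_force: [0.6, 0.6, -0.3]
opening: 0.468
```

>>> arm_command:
  targets:
    - [0, 0, 0, 0, 0, 0.1185]
    - [0, 0, 0, 0, 0, 0.1185]
    - [0, 0, 0, 0, 0, 0.1185]
    - [0, 0, 0, 0, 0, 0.1185]
    - [0, 0, 0, 0, 0, 0.1185]
    - [0, 0, 0, 0, 0, 0.1185]
    - [0, 0, 0, 0, 0, 0.1185]
    - [0, 0, 0, 0, 0, 0.1185]
    - [0, 0, 0, 0, 0, 0.1185]
    - [0, 0, 0, 0, 0, 0.1185]
    - [0, 0, 0, 0, 0, 0.1185]
    - [0, 0, 0, 0, 0, 0.1185]
    - [0, 0, 0, 0, 0, 0]
    - [0, 0, 0, 0, 0, 0]
    - [0, 0, 0, 0, 0, 0]

```text
clock: 48.18
eef_pos: [583.2, -249.4, 193.8]
tcp_rot: [3.141, -0.0, -2.598]
contact_force: [-0.2, 1.0, 0.1]
opening: 0.467
```

```bash
python3 look.py d1 220 140 160 120 170 180 200 150
```

```text
48.2833 [ 583.31854692 -249.4344381   193.96874778] [ 3.14134491e+00 -1.52223299e-04 -2.60061064e+00] [ 0.06527647  0.27732161 -0.01594107] 0.47116978447339447
```

View pics/d1s.png

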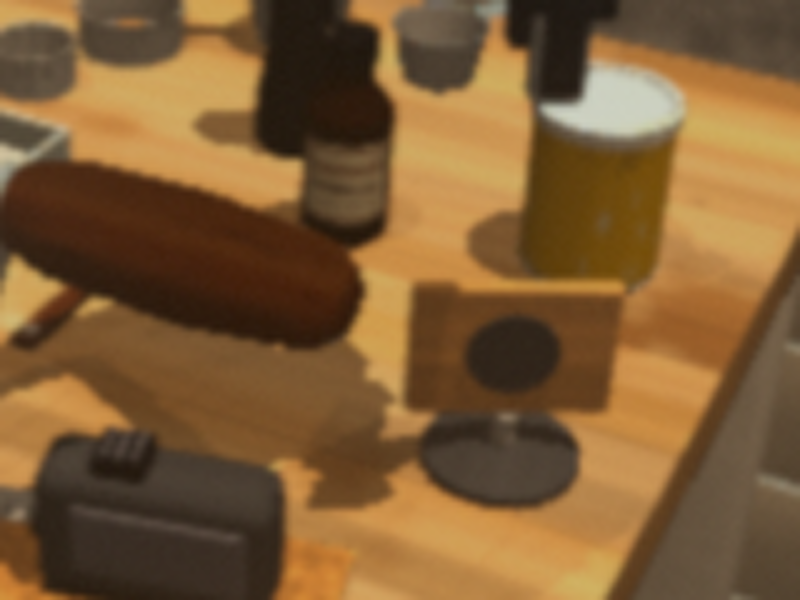

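View pics/d1t.png

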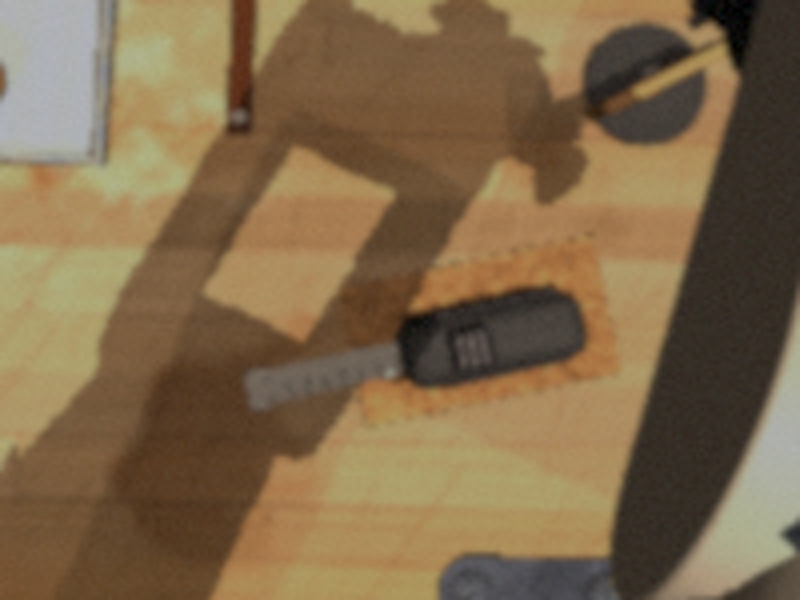

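>>> arm_command:
  targets:
    - [0, 0, 0.02, 0, 0, 0]
    - [0, 0, 0.02, 0, 0, 0]
    - [0, 0, 0.02, 0, 0, 0]
    - [0, 0, 0.015, 0, 0, 0]
    - [0, 0, 0.01, 0, 0, 0]
    - [0, 0, 0, 0, 0, 0]
    - [0, 0, 0, 0, 0, 0]

```text
clock: 48.87
eef_pos: [583.4, -249.4, 109.1]
tcp_rot: [3.141, -0.0, -2.603]
contact_force: [0.2, 0.2, -0.0]
opening: 0.465
```

```bash
python3 look.py d2 280 160 80 60
```

```text
48.9667 [ 584.15349361 -249.77041644  110.24358758] [-3.14029612e+00  9.74416962e-04 -2.60357594e+00] [0.24113296 0.05300283 0.42313266] 0.4728027841951047
```

View pics/d2s.png

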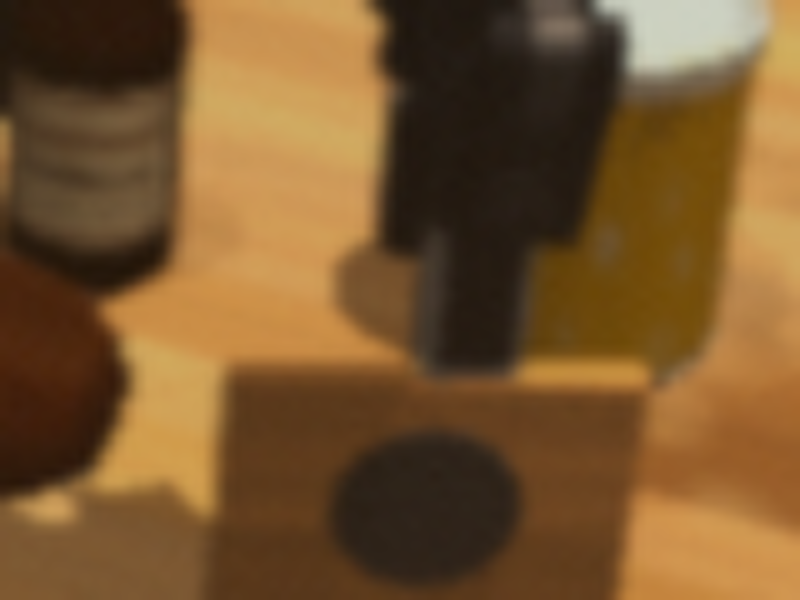

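Run:
```python
from h import *
import pickle
fs,ft=pickle.load(open('d2.pkl','rb'))
n=np.array([-.859,-.512,0])
p=proj(fs,[np.array([583.8,-249.5,112])+20*n,np.array([583.5,-248.7,94]),np.array([583.5,-248.7,61])+5*n]);print((p-[280,160])*10)
```

```text
[[466.61703043 360.29083649]
 [437.21153309 377.75626718]
 [426.89738949 518.30168374]]
```

Geometry agrees (finger expected at 467, plate top mid at 437). Lower and grip.

>>> arm_command:
  targets:
    - [0, 0, 0.01, 0, 0, 0]
    - [0, 0, 0.01, 0, 0, 0]
    - [0, 0, 0.005, 0, 0, 0]
    - [0, 0, 0, 0, 0, 0]
    - [0, 0, 0, 0, 0, 0]

```text
clock: 49.38
eef_pos: [583.0, -249.3, 83.5]
tcp_rot: [3.141, -0.001, -2.604]
contact_force: [0.4, 0.3, 0.1]
opening: 0.471
```

>>> arm_command:
  targets:
    - [0, 0, 0, 0, 0, 0]
    - [0, 0, 0, 0, 0, 0]
    - [0, 0, 0, 0, 0, 0]
    - [0, 0, 0, 0, 0, 0]
    - [0, 0, 0, 0, 0, 0]
    - [0, 0, 0, 0, 0, 0]
    - [0, 0, 0, 0, 0, 0]
  fingers: 0.0
  squeeze: 25

```text
clock: 49.97
eef_pos: [585.0, -248.7, 84.6]
tcp_rot: [-3.141, 0.003, -2.604]
contact_force: [5.7, 5.0, -1.9]
opening: 0.076
```

>>> arm_command:
  targets:
    - [0, 0, 0, 0, 0, -0.08]
    - [0, 0, 0, 0, 0, -0.08]
    - [0, 0, 0, 0, 0, -0.08]
    - [0, 0, 0, 0, 0, -0.08]
    - [0, 0, 0, 0, 0, -0.08]
    - [0, 0, 0, 0, 0, -0.08]
    - [0, 0, 0, 0, 0, 0]

```text
clock: 50.55
eef_pos: [585.0, -248.8, 84.7]
tcp_rot: [-3.139, 0.002, -2.119]
contact_force: [5.2, 4.5, -2.0]
opening: 0.085
```

```bash
python3 look.py d3 280 150 100 75 290 165 80 60
```

```text
50.65 [ 584.93876023 -248.7599824    84.65633205] [-3.13941904e+00  1.95927908e-03 -2.12391415e+00] [ 5.14661127  4.38307011 -1.46225926] 0.08208017529265187
```

View pics/d3s.png

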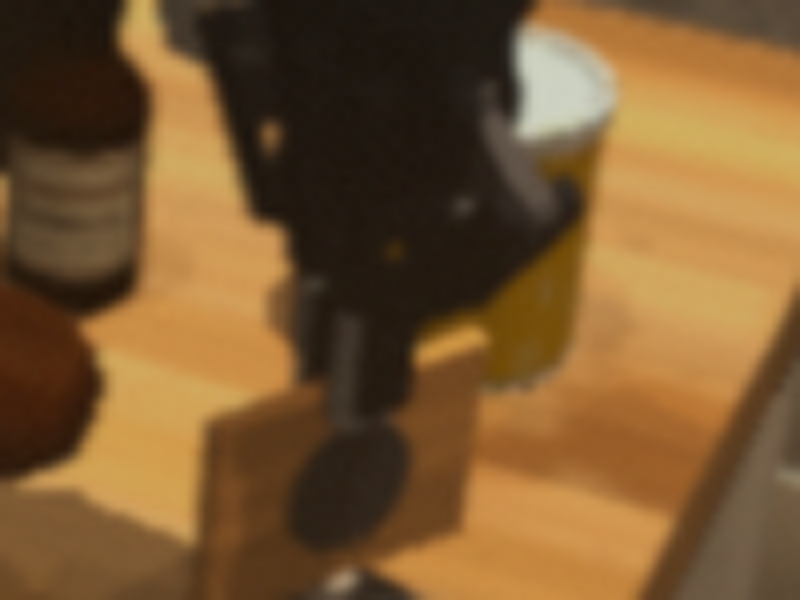

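>>> arm_command:
  targets:
    - [-0.0013, -0.0006, 0, 0, 0, 0]
    - [0, 0, 0, 0, 0, -0.1]
    - [0, 0, 0, 0, 0, -0.1]
    - [0, 0, 0, 0, 0, -0.1]
    - [0, 0, 0, 0, 0, -0.1]
    - [0, 0, 0, 0, 0, -0.1]
    - [0, 0, 0, 0, 0, -0.1]
    - [0, 0, 0, 0, 0, -0.1]
    - [0, 0, 0, 0, 0, -0.1]
    - [0, 0, 0, 0, 0, -0.1]
    - [0, 0, 0, 0, 0, -0.1]
    - [0, 0, 0, 0, 0, 0]

```text
clock: 51.65
eef_pos: [585.1, -248.8, 84.6]
tcp_rot: [-3.141, -0.001, -1.12]
contact_force: [1.3, 0.5, 1.0]
opening: 0.085
```

>>> arm_command:
  targets:
    - [0, 0, 0, 0, 0, -0.1]
    - [0, 0, 0, 0, 0, -0.1]
    - [0, 0, 0, 0, 0, -0.1]
    - [0, 0, 0, 0, 0, -0.1]
    - [0, 0, 0, 0, 0, -0.1]
    - [0, 0, 0, 0, 0, -0.1]
    - [0, 0, 0, 0, 0, -0.1]
    - [0, 0, 0, 0, 0, -0.1]
    - [0, 0, 0, 0, 0, -0.1]
    - [0, 0, 0, 0, 0, -0.1]
    - [0, 0, 0, 0, 0, 0]

```text
clock: 52.57
eef_pos: [585.3, -248.9, 84.6]
tcp_rot: [3.141, -0.002, -0.123]
contact_force: [1.7, 0.0, 0.8]
opening: 0.081
```

```bash
python3 look.py d4 280 150 100 75 290 165 80 60;python3 -c "
from rig import r
s=r.sense();print(s['wrist_torque'],s['qpos'])"
```

```text
52.6667 [ 585.2774892  -248.9078703    84.62333597] [ 3.14119649e+00 -1.47546590e-03 -1.29452683e-01] [2.7489327  0.43373691 2.07001651] 0.0807391454011266
[-0.02171441 -0.51553417  0.02842029] [-4.04478250e-01  5.31617426e-01  1.71938668e+00  2.50088386e-05
  8.89060946e-01 -2.75041018e-01]
```

View pics/d4s.png

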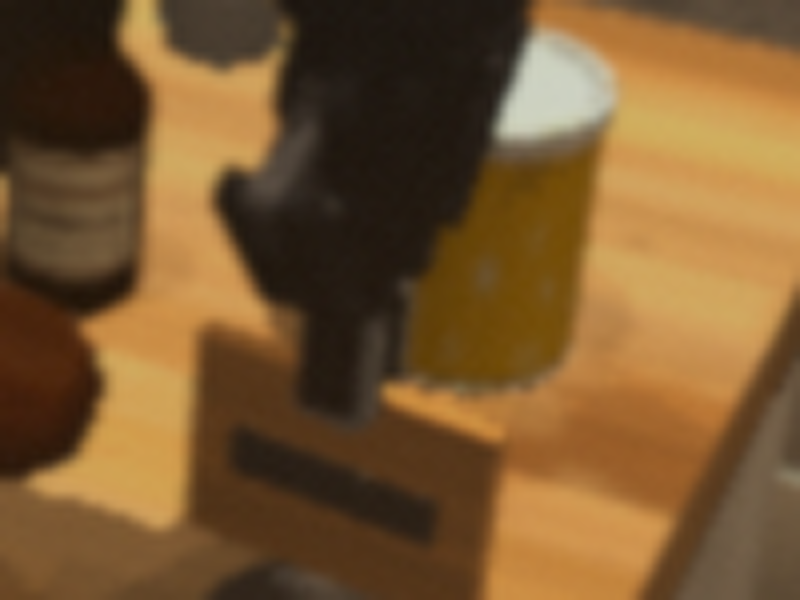

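>>> arm_command:
  targets:
    - [0, 0, 0, 0, 0, -0.1]
    - [0, 0, 0, 0, 0, -0.1]
    - [0, 0, 0, 0, 0, -0.1]
    - [0, 0, 0, 0, 0, -0.1]
    - [0, 0, 0, 0, 0, -0.1]
    - [0, 0, 0, 0, 0, -0.06]
    - [0, 0, 0, 0, 0, -0.06]
    - [0, 0, 0, 0, 0, 0]
    - [0, 0, 0, 0, 0, 0]

```text
clock: 53.42
eef_pos: [585.4, -248.9, 84.7]
tcp_rot: [3.141, -0.002, 0.489]
contact_force: [2.7, 0.0, 4.0]
opening: 0.078
```

```bash
python3 -c "
from rig import r
s=r.sense();print(s['wrist_torque'],s['tcp_rot'])"
```

```text
[ 0.07306058 -0.50797938 -1.34237963] [ 3.14071181e+00 -1.57031998e-03  4.89142494e-01]
```

>>> arm_command:
  targets:
    - [0, 0, 0, 0, 0, -0.02]
    - [0, 0, 0, 0, 0, -0.02]
    - [0, 0, 0, 0, 0, 0]
    - [0, 0, 0, 0, 0, 0]

```text
clock: 53.75
eef_pos: [585.3, -248.9, 84.8]
tcp_rot: [3.141, -0.001, 0.531]
contact_force: [2.4, -0.2, 5.2]
opening: 0.081
```

```bash
python3 -c "
from rig import r
s=r.sense();print(s['wrist_torque'],s['tcp_rot'])"
```

```text
[ 0.00508057 -0.51412895 -1.68197443] [ 3.14063400e+00 -1.42206932e-03  5.31408877e-01]
```

>>> arm_command:
  targets:
    - [0, 0, 0, 0, 0, 0.02]
    - [0, 0, 0, 0, 0, 0]

```text
clock: 53.92
eef_pos: [585.3, -248.9, 84.8]
tcp_rot: [3.141, -0.001, 0.511]
contact_force: [3.2, -1.1, 5.2]
opening: 0.083
```

>>> arm_command:
  targets:
    - [0, 0, 0, 0, 0, 0]
    - [0, 0, 0, 0, 0, 0]
    - [0, 0, 0, 0, 0, 0]
    - [0, 0, 0, 0, 0, 0]
    - [0, 0, 0, 0, 0, 0]
    - [0, 0, -0.02, 0, 0, 0]
    - [0, 0, -0.03, 0, 0, 0]
    - [0, 0, -0.04, 0, 0, 0]
    - [0, 0, -0.04, 0, 0, 0]
    - [0, 0, -0.04, 0, 0, 0]
    - [0, 0, 0, 0, 0, 0]
    - [0, 0, 0, 0, 0, 0]
  fingers: 0.045

```text
clock: 54.92
eef_pos: [585.9, -249.2, 257.1]
tcp_rot: [3.137, -0.003, 0.516]
contact_force: [-0.1, 0.9, -0.9]
opening: 0.522
```

```bash
python3 look.py e1 200 130 180 135 250 150 120 90
```

```text
55.0167 [ 583.95793128 -248.41160637  253.29978329] [-3.14063891e+00  8.24402674e-04  5.15908748e-01] [ 0.14052503  0.14915652 -0.93105183] 0.5288722797729145
```

View pics/e1s.png

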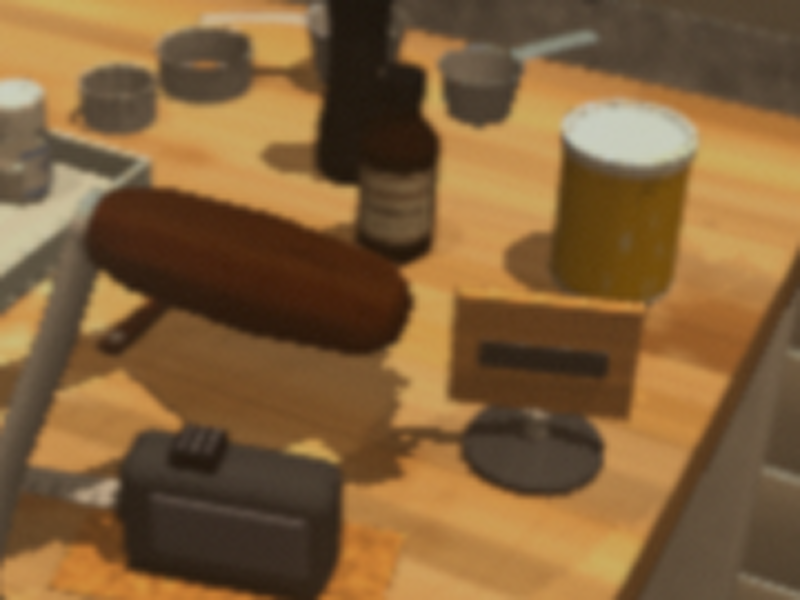

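View pics/e1t.png

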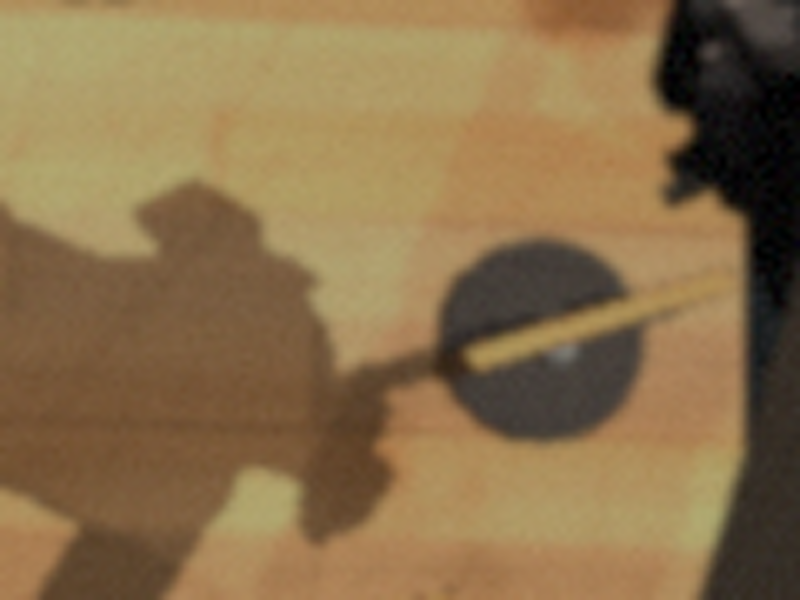

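```bash
cat > sg.py <<'E'
from h import *
import pickle,sys
for n in sys.argv[1:]:
    fs,ft=pickle.load(open(n+'.pkl','rb'))
    h=cv2.cvtColor(ft['image'],cv2.COLOR_BGR2HSV).astype(int)
    m=np.zeros(h.shape[:2],np.uint8)
    # pixels of plate top: wood bright on dark stand -> within stand disc
    c=proj(ft,[[583.7,-249,4]])[0]
    yy,xx=np.mgrid[:384,:512];d=np.hypot(xx-c[0],yy-c[1])<13
    m=(d&(h[...,1]>80)&(h[...,2]>110)).astype(np.uint8)
    ys,xs=np.nonzero(m);P=onz(ft,np.c_[xs,ys],94)[:,:2]
    u=np.linalg.svd(P-P.mean(0))[2][0];a=np.arctan2(u[1],u[0])+np.pi/2
    print(n,len(xs),P.mean(0),'normal yaw mod pi',a%np.pi)
E
python3 sg.py f0 c4 d1 e1
```

```text
f0 112 [ 575.74498    -232.68379353] normal yaw mod pi 0.4983608858717634
c4 26 [ 565.63790423 -215.30811418] normal yaw mod pi 0.29057605657248864
d1 75 [ 579.64469585 -239.66617939] normal yaw mod pi 0.5075211231985941
e1 104 [ 578.43278989 -231.81275086] normal yaw mod pi 0.3257108890882179
```

>>> arm_command:
  targets:
    - [0, 0, 0, 0, 0, 0.09]
    - [0, 0, 0, 0, 0, 0.09]
    - [0, 0, 0.03, 0, 0, 0]
    - [0, 0, 0.03, 0, 0, 0]
    - [0, 0, 0.03, 0, 0, 0]
    - [0, 0, 0.03, 0, 0, 0]
    - [0, 0, 0.02, 0, 0, 0]
    - [0, 0, 0.015, 0, 0, 0]
    - [0, 0, 0.01, 0, 0, 0]
    - [0, 0, 0.004, 0, 0, 0]
    - [0, 0, 0, 0, 0, 0]
    - [0, 0, 0, 0, 0, 0]

```text
clock: 56.02
eef_pos: [584.7, -248.7, 85.2]
tcp_rot: [-3.142, 0.0, 0.336]
contact_force: [0.3, -0.2, -0.3]
opening: 0.523
```

>>> arm_command:
  targets:
    - [0, 0, 0, 0, 0, 0]
    - [0, 0, 0, 0, 0, 0]
    - [0, 0, 0, 0, 0, 0]
    - [0, 0, 0, 0, 0, 0]
    - [0, 0, 0, 0, 0, 0]
    - [0, 0, 0, 0, 0, 0]
    - [0, 0, 0, 0, 0, 0]
  fingers: 0.0
  squeeze: 40

```text
clock: 56.6
eef_pos: [585.3, -248.8, 86.2]
tcp_rot: [3.141, -0.001, 0.336]
contact_force: [0.5, 0.6, 5.9]
opening: 0.073
```

```bash
python3 -c "
from rig import r
s=r.sense();print(s['wrist_torque'],s['tcp_rot'])"
```

```text
[ 0.19890269 -0.00762285 -0.04381188] [ 3.14055424e+00 -1.43138441e-03  3.35747611e-01]
```

>>> arm_command:
  targets:
    - [0, 0, 0, 0, 0, -0.02]
    - [0, 0, 0, 0, 0, -0.02]
    - [0, 0, 0, 0, 0, 0]
    - [0, 0, 0, 0, 0, 0]

```text
clock: 56.93
eef_pos: [585.3, -248.8, 86.2]
tcp_rot: [3.141, -0.002, 0.375]
contact_force: [-0.4, 0.4, 6.2]
opening: 0.078
```

```bash
python3 -c "
from rig import r
s=r.sense();print(s['wrist_torque'],s['tcp_rot'])"
```

```text
[ 0.2267242  -0.00915749 -0.55544581] [ 3.14072849e+00 -1.59485535e-03  3.74861941e-01]
```

>>> arm_command:
  targets:
    - [0, 0, 0, 0, 0, -0.03]
    - [0, 0, 0, 0, 0, 0]
    - [0, 0, 0, 0, 0, 0]

```text
clock: 57.18
eef_pos: [585.3, -248.8, 86.2]
tcp_rot: [3.141, -0.002, 0.404]
contact_force: [0.4, 1.3, 6.3]
opening: 0.074
```

```bash
python3 -c "
from rig import r
s=r.sense();print(s['wrist_torque'],s['tcp_rot'])"
```

```text
[ 0.19256154  0.042405   -0.88499925] [ 3.14076364e+00 -1.65891991e-03  4.04481564e-01]
```

>>> arm_command:
  targets:
    - [0, 0, 0, 0, 0, 0.03]
    - [0, 0, 0, 0, 0, 0.01]
    - [0, 0, 0, 0, 0, 0]

```text
clock: 57.43
eef_pos: [585.4, -248.8, 86.2]
tcp_rot: [3.141, -0.002, 0.364]
contact_force: [0.5, 0.8, 6.2]
opening: 0.076
```

>>> arm_command:
  targets:
    - [0, 0, 0, 0, 0, 0]
    - [0, 0, 0, 0, 0, 0]
    - [0, 0, 0, 0, 0, 0]
    - [0, 0, 0, 0, 0, 0]
    - [0, 0, 0, 0, 0, 0]
    - [0, 0, -0.02, 0, 0, 0]
    - [0, 0, -0.03, 0, 0, 0]
    - [0, 0, -0.04, 0, 0, 0]
    - [0, 0, -0.04, 0, 0, 0]
    - [0, 0, -0.04, 0, 0, 0]
    - [0, 0, -0.04, 0, 0, 0]
    - [0, 0.03, 0, 0, 0, 0]
    - [0, 0.04, 0, 0, 0, 0]
    - [0, 0.04, 0, 0, 0, 0]
    - [0, 0.04, 0, 0, 0, 0]
    - [0, 0.04, 0, 0, 0, 0]
    - [0, 0.04, 0, 0, 0, 0]
    - [0, 0, 0, 0, 0, 0]
    - [0, 0, 0, 0, 0, 0]
  fingers: 0.045

```text
clock: 59.02
eef_pos: [666.5, -465.4, 292.9]
tcp_rot: [-3.14, 0.001, 0.364]
contact_force: [0.1, 0.1, -0.1]
opening: 0.524
```

```bash
python3 look.py e2 120 100 240 180 150 80 220 165; python3 sg.py f0 e2
```

```text
59.1167 [ 666.61822103 -462.92735611  294.43751747] [-3.14027731e+00  4.81048157e-04  3.65815766e-01] [ 0.69923367 -0.21671127 -0.62106579] 0.5255018353888277
f0 112 [ 575.74498    -232.68379353] normal yaw mod pi 0.4983608858717634
e2 106 [ 578.43077922 -231.74553036] normal yaw mod pi 0.3421618201046599
```

View pics/e2s.png

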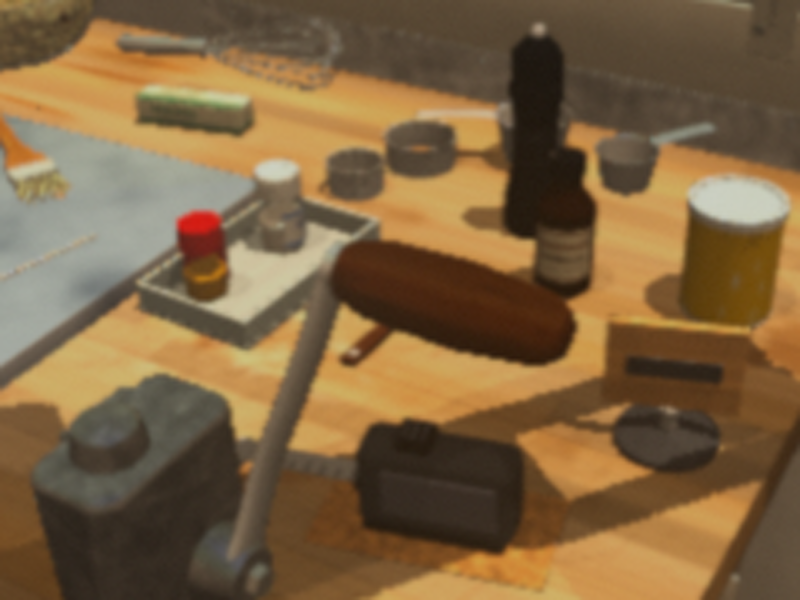

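Run:
```python
from h import *
import pickle
fs,ft=pickle.load(open('e2.pkl','rb'))
crop(ft,130,80,240,210,'e2t.png')
```

```text
(no output)
```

View pics/e2t.png

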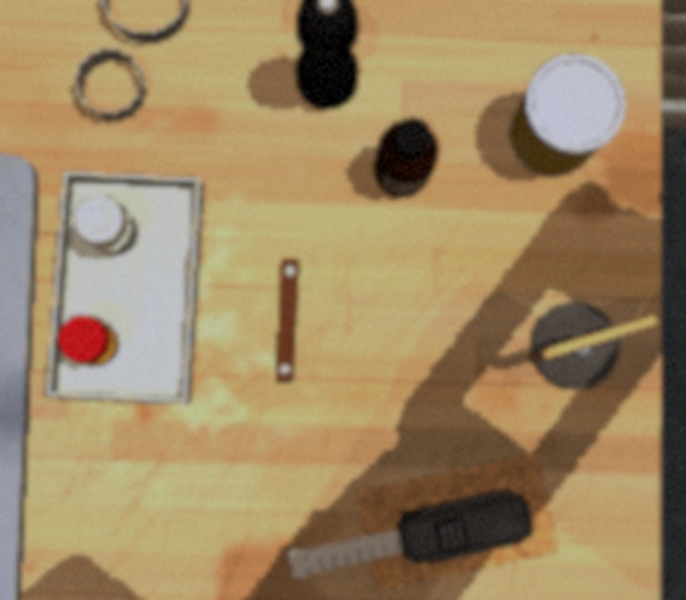

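```bash
python3 -c "
from rig import r
print(r.sign_off())"
```

```text
the job is handed in; nothing more can be done
None
```

The job is handed in after about 59 s of robot time, with everything done in the order asked. The one open point is that the sign's turn measured about 0.16 rad short of a half turn.

- **Jars:** only the white jar and one red jar were there. Both stand upright in the tray, clear of the spot where the hook went.
- **Tape measurement:** the lip was hooked inside the tray's wall on the batten's side. The spring read about 2.5 N as I drew the case back. I set the case flat against the batten's far side; the picture put its front about 1 mm from it. The lock button was pressed to its firm stop, 6 mm down, at about 17 N.
- **Tape return:** I lifted the tape off with the blade still out and put it back on the mat. While the arm was away the tape was knocked about 35 mm aside. I gripped it again and set it back. The last pictures show it flat on the mat, in line with it, with the blade out.
- **Sign:** it is turned and the bar face shows where the disc was. I turned it until it met a stiff stop, and a second push confirmed the stop.
    - **Angle check:** the plate's angle in the pictures changed by about 0.16 rad less than π. I took this to mean the sign started slightly off its zero stop, but I could not read the joint to check.
- **Bottle and drum:** both look unmoved in the last pictures.

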